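Make up an evaporator kit and a sampling kit

TASK

Make up two kits from the loose stock on the bench. Evaporator kit, in the long tray with three bays: the large stopper in the bay next to the tray's carrying tab, the amber dropper bottle in the middle bay and the green joint clip in the bay at the other end; sampling kit, in the short tray with two bays: the vial in the bay next to the tab and the small stopper in the other. Stand everything on the floor of its bay the way up it stands now, let go of it, and leave the glass beaker and the big funnel where they are.

Things in the scene. Friction and masses are not known exactly. Their poses are not given: they have to be found in the camera images.
- tray_three: Long grey plastic tray with three bays in a row, fixed to the bench. Origin: centre of the underside; z up, y along the tray towards its carrying tab. Outside 102 mm across (x), 12 mm high, floor 3 mm thick (bay floors at z = 3 mm), walls 3 mm thick; every bay is 96 mm across (x). The tab, with a grip hole, sticks out 27 mm at the +y end. Outside length 192 mm. Bay centres: next to the tab y = +63 mm, middle y = 0, far end y = -63 mm (each bay 60 mm long in y).
- tray_two: Short grey plastic tray with two bays, fixed to the bench. Origin: centre of the underside; z up, y along the tray towards its carrying tab. Outside 102 mm across (x), 12 mm high, floor 3 mm thick (bay floors at z = 3 mm), walls 3 mm thick; every bay is 96 mm across (x). The tab, with a grip hole, sticks out 27 mm at the +y end. Outside length 129 mm. Bay centres: next to the tab y = +31.5 mm, other end y = -31.5 mm (each bay 60 mm long in y).
- dropper: Amber dropper bottle with a black pointed squeeze top, standing upright: body 32 mm in diameter up to 62 mm high, collar 24 mm in diameter up to 77 mm, pointed top 13 mm wide up to 102 mm. Grip round the upper body. Origin: centre of the underside, z up. About 70 g.
- large_stopper: Large cream rubber stopper, 29 mm wide at the foot, 26 mm high, slightly tapered, standing narrow end up. Origin: centre of the underside, z up. About 30 g.
- small_stopper: Small brick-red rubber stopper, 22 mm wide at the foot, 22 mm high, slightly tapered, standing narrow end up. Origin: centre of the underside, z up. About 30 g.
- joint_clip: Green plastic joint clip, a C-shaped ring lying flat, 34 mm along its x, 28 mm along its y, 13 mm high; it grips as if it were solid, most easily across its y. Origin: centre of the underside, z up. About 12 g.
- vial: White sample vial with a black screw cap, standing upright: body 21 mm in diameter up to 47 mm high, cap 18 mm in diameter up to the top at 57 mm. Origin: centre of the underside, z up. About 18 g.
- beaker: Small clear glass beaker, 47 mm wide, 59 mm high, upright among the stock. Not wanted: leave it where it is. Origin: centre of the underside.
- big_funnel: Big cream porcelain funnel, 101 mm wide, 156 mm high, standing mouth down behind the stock. Not wanted: leave it where it is. Origin: centre of the underside.
Things that resemble listed ones, but are neither listed nor needed, are in the scene too. What is shaped like the large_stopper but yellow is not meant.

How it is judged:
By the outcome, as a careful person would: the job done as asked, in the order asked, and still so for the second after the job is handed in, with the robot touching nothing.
It also fails if it takes over 106 s, if anything falls off the work surface, if the arm or the gripper's body presses on something with over 40 N, if the wrist force passes 120 N, or if a joint passes its speed limit or range.

ROBOT

A 6-joint arm with a two-finger parallel gripper is mounted at the origin on a cart in front of the work surface, level with it; the furniture and walls round the work are solid. World frame = base frame: x ahead of the robot, y to its left, z up, the work surface at z = 0. Lengths are in m, angles in degrees, forces in N, time in s.
With the tool pointing down it reaches from about 0.25 to 0.725 m from the base axis. Payload 9.7 kg.
Tool frame: the origin (TCP) lies on the centre line of the jaws, within the pads' length; the fingertips stand 17 mm ahead of it and the grasp point (between the pads) lies 2 mm behind it (bot.nose_length is the distance from the TCP to the fingertips, in m); x points along the fingers, y is the direction in which the jaws open and shut, and the axes are right-handed (so a half turn about x gives the same grasp; the last joint's range is limited). The gripper opens to 85 mm and grips with 20 to 120 N. Pads are 22 mm wide; open, the fingers measure 114 mm over their backs; the gripper's body (76 mm by 85 mm) begins 54 mm behind the grasp point. The pads swing forward as they close: fully open they stand 13 mm farther back than shut.
Start: joints at [-63.598, 4.979, 10.078, 95.1, 0, 90], TCP at [0.245, -0.493, 0.248] pointing down, gripper open.
Joint ranges: [-179.16, 179.16], [-48.56, 103.87], [-65.8, 70.77], [-126.05, 130.52], [-82.76, 87.17], [-180, 180]. Speed limits (degrees/s): [127.2, 127.2, 147.25, 180, 180, 180].

INTERFACE

Orientations are given as [roll, pitch, yaw] about the fixed x, y, z axes, in that order (R = Rz(yaw) Ry(pitch) Rx(roll)).
In Python, from workcell import bot, viewer, ticket gives the robot as it stands.
- The arm moves only by the tool jog_arm, never from a script. Its argument "deltas" is a list of rows, each an object of numbers: "fingers": the opening, from 0 (shut) to 1 (fully open); "x", "y", "z": the shift along the world's x, y, z in mm; "twist": the turn about the world's z in degrees. A call has 1 to 10 rows; each row is the pose to reach, as a shift and turn from the pose measured when the call began; what a row does not reach only later rows make up. A row lasts 1/10 s, in which the tool goes at most 50 mm and 8.59 degrees, less where a joint would pass 70% of its speed; a pose out of reach is approached as far as the arm can. A call with a gripper value outside its range is refused whole. The fingers move at their own pace and stop on an object; "grip_force" is the grip in N (left out, the last holds). Time passes only in rows, so rows that repeat a pose let the fingers close. It gives the time, the measured TCP pose, the force and the opening at its end, in the units of the state.
- bot.get_obs(): the state, without advancing time (a new reading comes with each control period).
- viewer.camera(name): name is "side" or "top" or "wrist"; returns a dict with "image" (420x560x3 uint8, red, green, blue), "fovy" (degrees; the focal length in pixels is half the picture's height over the tangent of half this angle, whatever the lens; pixels are square), "cx", "cy" (the principal point, pixels), "D" ([k1, k2, p1, p2, k3] as OpenCV has them; the pictures are not rectified), "world_to_cam" (4x4, takes a point from world to camera coordinates); the wrist camera has in their place "tool_from_camera" (4x4, takes a point from camera to tool coordinates, whose origin is the TCP and whose axes are the tool frame's). Camera axes: x right, y down, z forward; pixel columns grow to the right and rows downward; lengths in m; the calibration is good to about 2 mm. A picture is of the moment at which its call begins: read the wrist's pose just before it. There is no depth.
- ticket.job_done(): hands the job in, once; it reports no verdict.
The state is a dict: "time": time; "q": joint angles; "qd": joint speeds; "joint_efforts": joint torques, N m; "ee_pos": TCP position; "tcp_rot": TCP orientation; "wrist_force": force on the tool from outside, world axes, zero at the start; "torque": the same for the moment, N m; "opening": finger opening in m.
Only numpy, scipy, OpenCV 4.12 (cv2) and the standard library are available. Lean on these libraries where they do the work, as an engineer would, in place of code of your own. Each camera call takes 0.05 s, during which the arm holds its last target.

## Working session

There is one attempt and no reset: what is moved stays moved. The work goes in short steps, Python scripts to look and compute and a tool call to move; the robot and the scene stay as the last step left them, time stands still between calls to the robot, and variables do not carry over. Pictures are saved under pics/ and viewed, and the job is handed in when it is done.

Besides the shell and the picture viewer there is one more tool, called after "Request:" by a JSON object that holds its "method" and its "body". jog_arm: Moves the arm, as the interface text tells. Its arguments: {"type":"object","properties":{"deltas":{"type":"array"},"grip_force":{"type":"number"}},"required":["deltas"]}

```bash
ls; mkdir -p pics; python3 - <<'E'
from workcell import bot, viewer, ticket
import cv2, pickle
print(bot.get_obs(), bot.nose_length)
for n in ("top","side","wrist"):
    c=viewer.camera(n); cv2.imwrite(f"pics/{n}0.png",c["image"][:,:,::-1]); pickle.dump(c,open(f"{n}0.pkl","wb"))
    print(n,{k:v for k,v in c.items() if k!="image"})
E
```

```text
pics
{'time': 0.0, 'q': array([-6.36001128e+01,  5.01194066e+00,  1.00314192e+01,  9.51021175e+01,
        3.86640158e-04,  9.00003389e+01]), 'qd': array([ 0.0371743 ,  0.05460506, -0.06449323,  0.03813159,  0.10311532,
        0.03959286]), 'joint_efforts': array([-4.18761711e-04, -5.20389032e+01,  4.64800715e+01,  1.64864247e-02,
       -8.06374555e-05, -7.13425948e-06]), 'ee_pos': array([ 0.24444263, -0.49242486,  0.24754784]), 'tcp_rot': array([-90.26772682,  89.91736014, 116.1318212 ]), 'wrist_force': array([ 0.44538896, -0.19480625,  0.70010837]), 'torque': array([-0.05517225, -0.02442312, -0.00391677]), 'opening': 0.0853784371938782} 0.017
top {'fovy': 46.14709711503382, 'cx': 278.4435636043391, 'cy': 210.70053203277473, 'D': array([-0.08024972,  0.        ,  0.        ,  0.        ,  0.        ]), 'world_to_cam': array([[-0.07107664, -0.99746306, -0.00394344,  0.10265675],
       [-0.9733881 ,  0.07022352, -0.21813819,  0.62109275],
       [ 0.21786171, -0.01166603, -0.97590992,  1.02682228],
       [ 0.        ,  0.        ,  0.        ,  1.        ]])}
side {'fovy': 53.9639
[... 225 characters left out ...]
19959973, -0.5013366 , -0.84191541,  0.19192114],
       [ 0.28697179,  0.79162406, -0.53942427,  0.62790581],
       [ 0.        ,  0.        ,  0.        ,  1.        ]])}
wrist {'fovy': 60.29529035027247, 'cx': 275.41519410670276, 'cy': 218.67921771138347, 'D': array([-0.05891606,  0.        ,  0.        ,  0.        ,  0.        ]), 'tool_from_camera': array([[-4.08141893e-04, -3.27623818e-01,  9.44808164e-01,
        -1.25883891e-01],
       [ 9.99998162e-01,  1.63615486e-03,  9.99339846e-04,
        -9.47317577e-04],
       [-1.87326001e-03,  9.44806836e-01,  3.27622548e-01,
        -8.50343641e-02],
       [ 0.00000000e+00,  0.00000000e+00,  0.00000000e+00,
         1.00000000e+00]])}
```

View pics/top0.png

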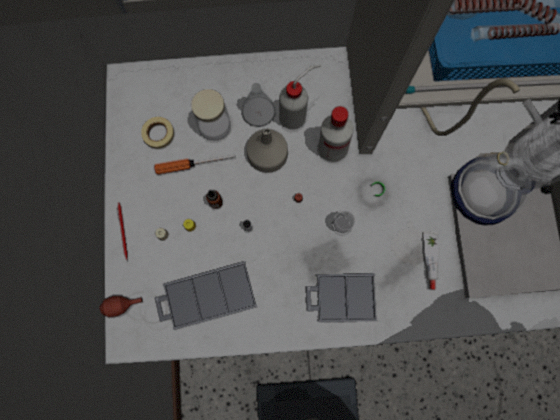

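View pics/side0.png

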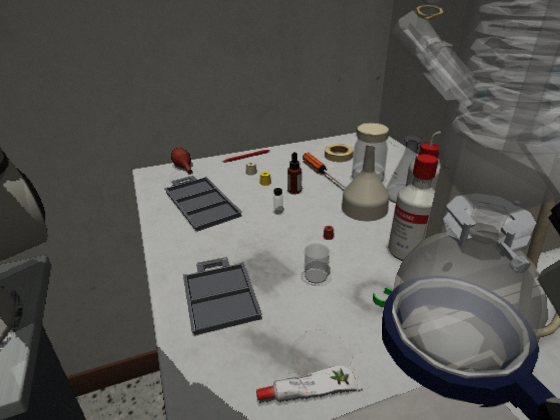

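View pics/wrist0.png

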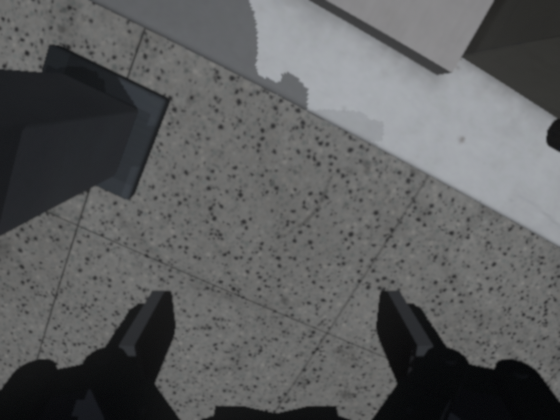

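```bash
python3 - <<'E'
import cv2
t=cv2.imread("pics/top0.png");s=cv2.imread("pics/side0.png")
def z(im,x0,y0,x1,y1,f,n,g=1.5):
    c=cv2.resize(im[y0:y1,x0:x1],None,fx=f,fy=f,interpolation=cv2.INTER_CUBIC); cv2.imwrite(n,cv2.convertScaleAbs(c,alpha=g))
z(t,100,60,300,260,3,"pics/z1.png"); z(t,230,130,450,330,3,"pics/z2.png"); z(s,160,220,480,410,2.5,"pics/z3.png");z(s,160,130,420,300,3,"pics/z4.png")
E
```

```text
(no output)
```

View pics/z1.png

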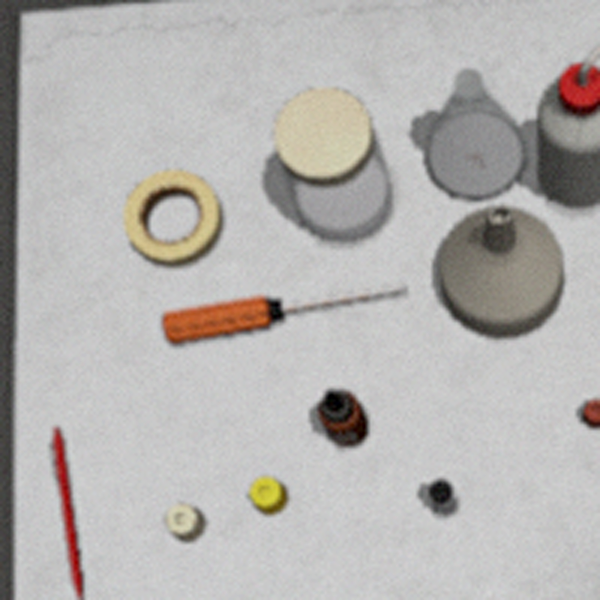

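View pics/z2.png

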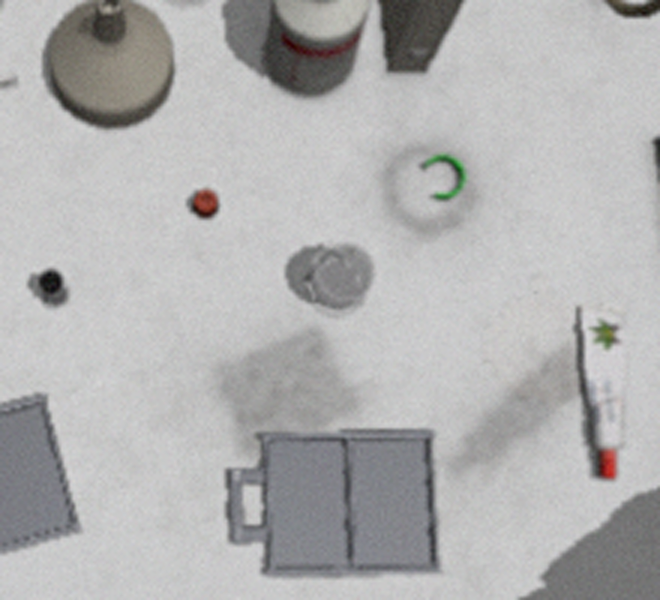

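View pics/z3.png

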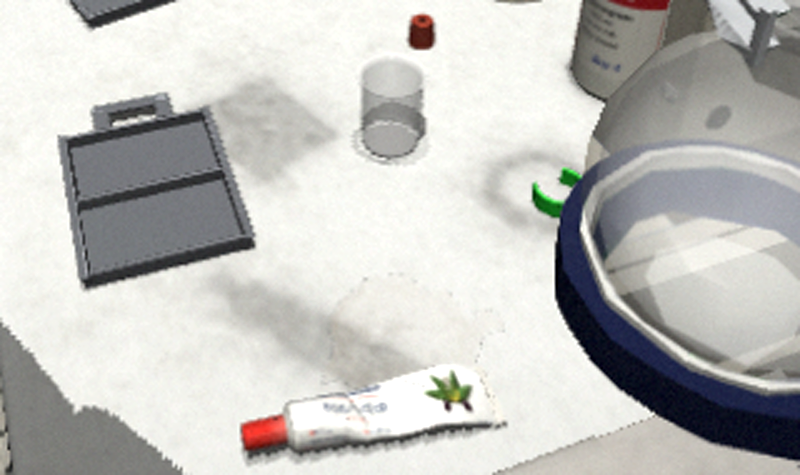

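View pics/z4.png

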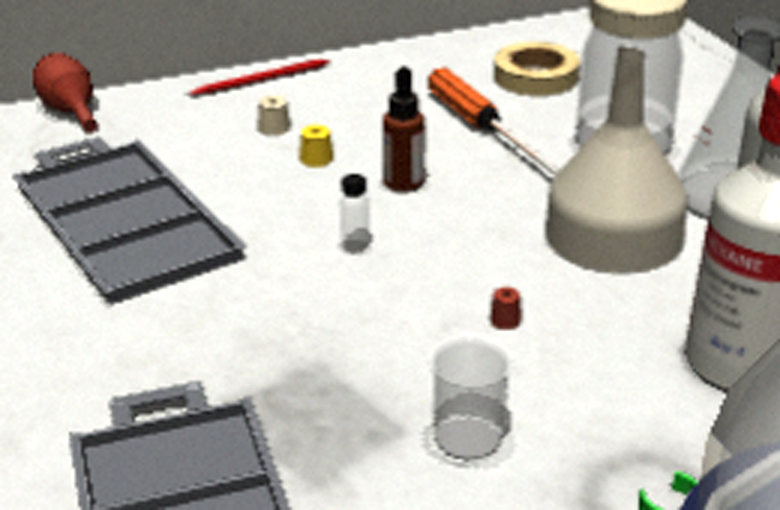

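```bash
cat > h.py <<'E'
import numpy as np, cv2, pickle
from scipy.spatial.transform import Rotation as R
def K(c):
    f=210/np.tan(np.radians(c["fovy"]/2)); return np.array([[f,0,c["cx"]],[0,f,c["cy"]],[0,0,1.]])
def load(n): return pickle.load(open(n+".pkl","rb"))
def w2c(c): return c["world_to_cam"]
def wristW(c,o):
    T=np.eye(4);T[:3,:3]=R.from_euler("xyz",o["tcp_rot"],degrees=True).as_matrix();T[:3,3]=o["ee_pos"]
    return np.linalg.inv(T@c["tool_from_camera"])
def ray(c,uv,W=None):
    W=c["world_to_cam"] if W is None else W
    p=cv2.undistortPoints(np.array(uv,float).reshape(-1,1,2),K(c),c["D"]).reshape(-1,2)
    d=np.c_[p,np.ones(len(p))]@W[:3,:3]; o=-W[:3,:3].T@W[:3,3]
    return o,d
def onz(c,uv,z,W=None):
    o,d=ray(c,uv,W); return o+d*((z-o[2])/d[:,2])[:,None]
def proj(c,P,W=None):
    W=c["world_to_cam"] if W is None else W
    return cv2.projectPoints(np.array(P,float).reshape(-1,1,3),cv2.Rodrigues(W[:3,:3])[0],W[:3,3],K(c),c["D"])[0].reshape(-1,2)
E
python3 - <<'E'
from h import *
np.set_printoptions(precision=4,suppress=True)
t=load("top0");s=load("side0")
for c in(t,s):
    print("cam",ray(c,[[280,210]])[0]); print(proj(c,[[0,0,0],[.245,-.493,.248],[.245,-.493,.4],[0.5,0,0],[.7,0,0]]))
print(onz(t,[[380,150],[365,150],[105,60],[350,48],[107,363]],0)); print(onz(t,[[350,48]],.0))
# masks
im=t["image"].astype(int);hsv=cv2.cvtColor(t["image"],cv2.COLOR_RGB2HSV)
E
```

```text
cam [0.3882 0.0708 1.138 ]
[[326.2416 499.8879]
 [599.0619 374.2865]
 [659.2524 383.2561]
 [307.5351 268.9538]
 [300.5493 185.5128]]
cam [ 0.3602 -0.588   0.4927]
[[ -80.8115  339.6221]
 [ -65.7094  668.5685]
 [-409.5605  473.8286]
 [ 246.8077  258.6695]
 [ 342.6547  235.3735]]
[[ 0.7759 -0.201   0.    ]
 [ 0.7784 -0.1643  0.    ]
 [ 1.074   0.4773  0.    ]
 [ 1.0583 -0.1577  0.    ]
 [ 0.3192  0.4675  0.    ]]
[[ 1.0583 -0.1577  0.    ]]
```

```bash
python3 - <<'E'
import cv2
t=cv2.imread("pics/top0.png");s=cv2.imread("pics/side0.png")
c=cv2.resize(t[0:200,320:560],None,fx=3,fy=3,interpolation=cv2.INTER_CUBIC); cv2.imwrite("pics/z5.png",cv2.convertScaleAbs(c,alpha=2.2))
c=cv2.resize(s[0:300,340:560],None,fx=2,fy=2,interpolation=cv2.INTER_CUBIC); cv2.imwrite("pics/z6.png",cv2.convertScaleAbs(c,alpha=1.5))
E
```

```text
(no output)
```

View pics/z5.png

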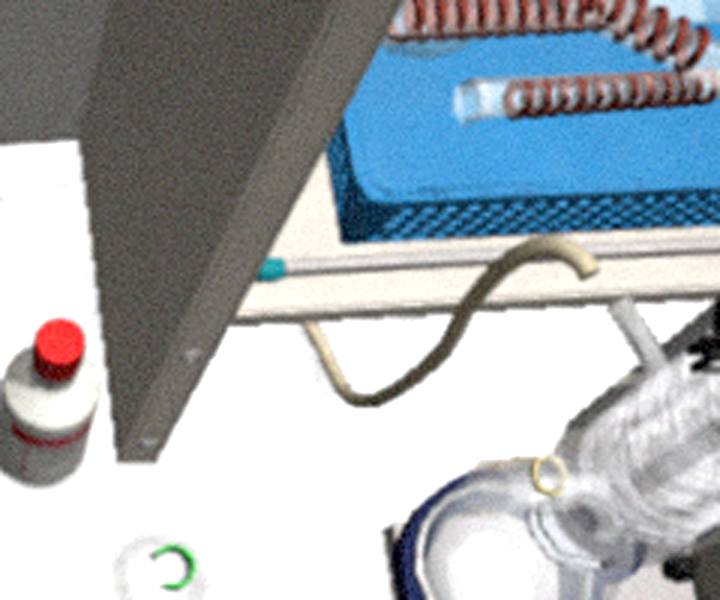

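View pics/z6.png

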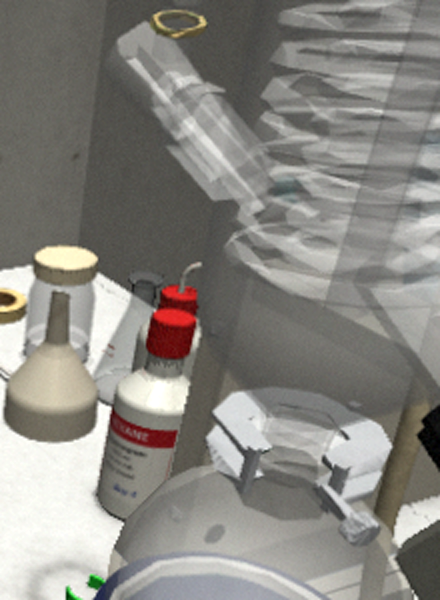

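```bash
python3 - <<'E'
from h import *
np.set_printoptions(precision=4,suppress=True)
t=load("top0");s=load("side0")
def comps(c,f,roi,mn=8):
    hsv=cv2.cvtColor(c["image"],cv2.COLOR_RGB2HSV).astype(int);H,S,V=hsv[...,0],hsv[...,1],hsv[...,2]
    m=f(H,S,V).astype(np.uint8); x0,y0,x1,y1=roi; k=np.zeros_like(m);k[y0:y1,x0:x1]=m[y0:y1,x0:x1]
    n,l,st,ce=cv2.connectedComponentsWithStats(k)
    return [(st[i].tolist(),ce[i].round(2).tolist()) for i in range(1,n) if st[i][4]>=mn]
F={"cream":(lambda H,S,V:(S>35)&(H>15)&(H<40)&(V>80),(150,220,178,245),(240,155,260,180)),
"yellow":(lambda H,S,V:(S>120)&(H>20)&(H<35),(178,210,205,240),(255,165,275,190)),
"redst":(lambda H,S,V:(S>90)&((H<12)|(H>168)),(285,185,310,210),(318,220,340,245)),
"clip":(lambda H,S,V:(S>90)&(H>45)&(H<80),(355,170,395,205),(365,280,410,315)),
"drop":(lambda H,S,V:(V<75),(203,180,230,215),(283,145,305,197)),
"vialcap":(lambda H,S,V:(V<60),(238,213,258,238),(270,185,286,200)),
}
for n,(f,a,b) in F.items():
    print(n,"top",comps(t,f,a),"side",comps(s,f,b))
for nm,c,r in(("t",t,(140,170,260,245)),):
    pass
def zz(c,x0,y0,x1,y1,f,n):
    cv2.imwrite(n,cv2.resize(cv2.convertScaleAbs(c["image"][y0:y1,x0:x1,::-1],alpha=1.4),None,fx=f,fy=f,interpolation=cv2.INTER_NEAREST))
zz(t,145,180,265,250,6,"pics/n1.png");zz(t,150,255,385,335,3,"pics/n2.png")
E
```

```text
cream top [([156, 228, 10, 10, 68], [160.44, 232.62])] side [([246, 162, 10, 13, 97], [250.3, 168.1])]
yellow top [([184, 219, 11, 12, 101], [189.08, 224.63])] side [([260, 172, 11, 13, 121], [264.93, 178.21])]
redst top [([295, 194, 7, 8, 49], [298.06, 197.31])] side [([324, 226, 9, 14, 111], [328.22, 232.36])]
clip top [([373, 182, 12, 14, 38], [380.08, 187.76])] side [([384, 287, 9, 8, 42], [387.4, 290.48]), ([373, 293, 12, 14, 83], [378.01, 300.75])]
drop top [([205, 190, 18, 19, 250], [213.78, 199.15])] side [([288, 152, 14, 42, 426], [294.11, 175.93])]
vialcap top [([243, 220, 8, 11, 67], [246.63, 224.99])] side [([274, 188, 8, 8, 50], [277.64, 191.28])]
```

View pics/n1.png

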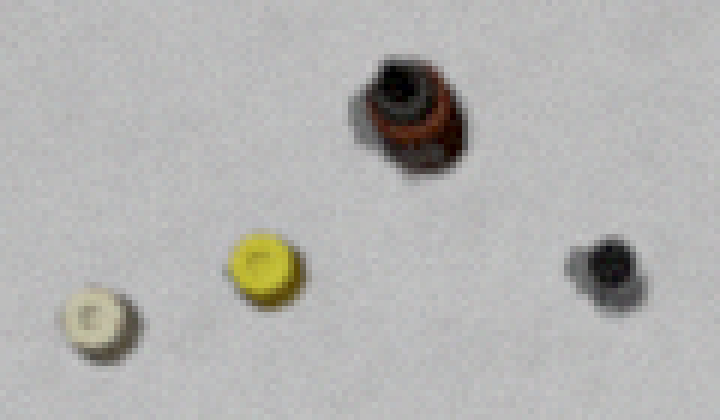

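View pics/n2.png

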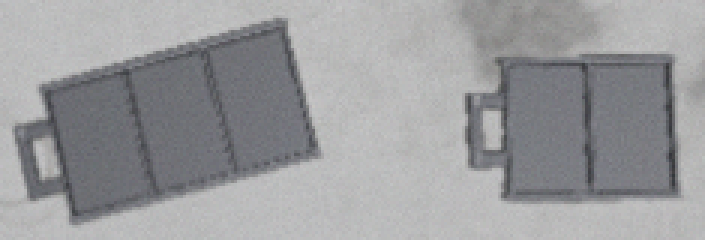

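```bash
python3 - <<'E'
from h import *
np.set_printoptions(precision=4,suppress=True)
t=load("top0");s=load("side0")
for n,uv,z in [("cream",[160.2,233.3],.026),("yel",[189,224.5],.026),("drop tip",[211.7,193.3],.1),("vial",[247,223],.057),("red",[298,196.8],.022),("clip",[377,188],.013),("beaker",[343,221],.059)]:
    P=onz(t,[uv],z)[0]; print(n,P,"side top",proj(s,[P])[0],"side base",proj(s,[[P[0],P[1],0]])[0],"top base",proj(t,[[P[0],P[1],0]])[0])
A=onz(t,[[164.3,284],[245,261],[256.7,306.7],[175.3,329]],.012)
B=onz(t,[[316.7,274.3],[375,273.7],[376,319.7],[318,321]],.012)
for n,C in(("three",A),("two",B)):
    e=[np.linalg.norm(C[i]-C[(i+1)%4]) for i in range(4)]
    d=(C[0]+C[3]-C[1]-C[2])[:2]; d/=np.linalg.norm(d); c=C.mean(0)[:2]
    print(n,c,"edges",np.round(e,4),"ydir deg",np.degrees(np.arctan2(d[1],d[0])))
    for k in ([.063,0,-.063] if n=="three" else [.0315,-.0315]): print("  bay",k,c+d*k)
    print("side proj corners",proj(s,C).round(0).tolist())
E
```

```text
cream [0.6028 0.3326 0.026 ] side top [248.4507 163.3572] side base [249.0539 172.4611] top base [162.8224 235.2181]
yel [0.6187 0.2654 0.026 ] side top [262.6023 173.7203] side base [263.0351 183.1103] top base [190.994  226.6061]
drop tip [0.6691 0.2007 0.1   ] side top [291.6019 152.939 ] side base [291.7139 191.5678] top base [217.4118 203.9234]
vial [0.6064 0.13   0.057 ] side top [276.3291 189.4211] side base [276.9212 211.9774] top base [248.6073 227.7025]
red [0.6672 0.0095 0.022 ] side top [326.2161 227.3226] side base [325.7537 236.3111] top base [297.6787 199.0725]
clip [ 0.6775 -0.1795  0.013 ] side top [382.1261 292.8557] side base [381.2343 298.6751] top base [375.9673 189.4271]
beaker [ 0.5951 -0.0843  0.059 ] side top [312.5515 248.1193] side base [311.7519 274.4838] top base [339.893  225.9627]
three [0.4555 0.2251] edges [0.1912 0.1069 0.189  0.1045] ydir deg 101.66734394281745
  bay 0.063 [0.4428 0.2868]
  bay 0 [0.4555 0.2251]
  bay -0.063 [0.4683 0.1634]
side proj corners [[204.0, 177.0], [240.0, 212.0], [193.0, 227.0], [163.0, 189.0]]
two [ 0.4291 -0.0819] edges [0.1333 0.1032 0.1304 0.1045] ydir deg 86.61000058746073
  bay 0.0315 [ 0.431  -0.0504]
  bay -0.0315 [ 0.4272 -0.1133]
side proj corners [[241.0, 262.0], [259.0, 315.0], [191.0, 330.0], [183.0, 274.0]]
```

Request:
{"method": "jog_arm", "body": {"deltas": [{"x":100,"y":250,"z":-20,"twist":8,"fingers":0.75},{"x":180,"y":420,"z":-50,"twist":16},{"x":180,"y":420,"z":-50,"twist":25},{"x":180,"y":420,"z":-50,"twist":33},{"x":240,"y":550,"z":-78,"twist":42},{"x":300,"y":700,"z":-78,"twist":50},{"x":358,"y":825,"z":-78,"twist":58},{"x":358,"y":825,"z":-78,"twist":67},{"x":358,"y":825,"z":-78,"twist":75.3},{"x":358,"y":825,"z":-78,"twist":75.3}]}}

```text
validation failed for argument at $.de...
```

Request:
{"method": "jog_arm", "body": {"deltas": [{"x":40,"y":90,"z":-20,"twist":8,"fingers":0.75}]}}

```text
time: 0.25
ee_pos: [0.2636, -0.4504, 0.2373]
tcp_rot: [-47.1, 89.9, 167.2]
wrist_force: [0.8, 1.0, -0.2]
opening: 0.0733
```

Request:
{"method": "jog_arm", "body": {"deltas": [{"x":100,"y":230,"z":-30,"twist":8,"fingers":0.75},{"x":100,"y":230,"z":-30,"twist":16,"fingers":0.75},{"x":150,"y":350,"z":-40,"twist":24,"fingers":0.75},{"x":200,"y":460,"z":-60,"twist":32,"fingers":0.75},{"x":250,"y":580,"z":-67,"twist":40,"fingers":0.75},{"x":300,"y":690,"z":-67,"twist":48,"fingers":0.75},{"x":339,"y":783,"z":-67,"twist":56,"fingers":0.75},{"x":339,"y":783,"z":-67,"twist":64,"fingers":0.75},{"x":339,"y":783,"z":-67,"twist":67.3,"fingers":0.75},{"x":339,"y":783,"z":-67,"twist":67.3,"fingers":0.75}]}}

```text
time: 1.25
ee_pos: [0.4626, 0.011, 0.1927]
tcp_rot: [-29.3, 89.9, -107.7]
wrist_force: [0.6, 0.1, 0.1]
opening: 0.064
```

Request:
{"method": "jog_arm", "body": {"deltas": [{"x":0,"y":0,"z":0,"twist":0,"fingers":0.75}]}}

```text
time: 1.35
ee_pos: [0.4636, 0.0155, 0.1916]
tcp_rot: [-100.2, 89.9, -178.3]
wrist_force: [-0.7, -1.0, 0.2]
opening: 0.0639
```

Request:
{"method": "jog_arm", "body": {"deltas": [{"x":139,"y":317,"z":-22,"twist":0,"fingers":0.75},{"x":139,"y":317,"z":-22,"twist":0,"fingers":0.75},{"x":139,"y":317,"z":-22,"twist":0,"fingers":0.75},{"x":139,"y":317,"z":-22,"twist":0,"fingers":0.75},{"x":139,"y":317,"z":-22,"twist":0,"fingers":0.75},{"x":139,"y":317,"z":-22,"twist":0,"fingers":0.75},{"x":139,"y":317,"z":-22,"twist":0,"fingers":0.75},{"x":139,"y":317,"z":-22,"twist":0,"fingers":0.75},{"x":139,"y":317,"z":-22,"twist":0,"fingers":0.75},{"x":139,"y":317,"z":-22,"twist":0,"fingers":0.75}]}}

```text
time: 2.35
ee_pos: [0.6026, 0.3313, 0.1699]
tcp_rot: [-86.4, 89.9, -164.5]
wrist_force: [-0.1, 0.2, 0.3]
opening: 0.0643
```

```bash
cat > look.py <<'E'
import sys
from workcell import bot, viewer
from h import *
n=sys.argv[1]
o=bot.get_obs(); c=viewer.camera("wrist"); c["W"]=wristW(c,o); c["o"]=o
pickle.dump(c,open(n+".pkl","wb")); cv2.imwrite(f"pics/{n}.png",cv2.convertScaleAbs(c["image"][:,:,::-1],alpha=1.4))
r=o["tcp_rot"]; print(o["time"],o["ee_pos"].round(4),"yaw-roll",(r[2]-r[0])%360, "open",o["opening"])
E
python3 look.py w1
```

```text
2.35 [0.6026 0.3313 0.1699] yaw-roll 281.94778066337517 open 0.06426479410572575
```

View pics/w1.png

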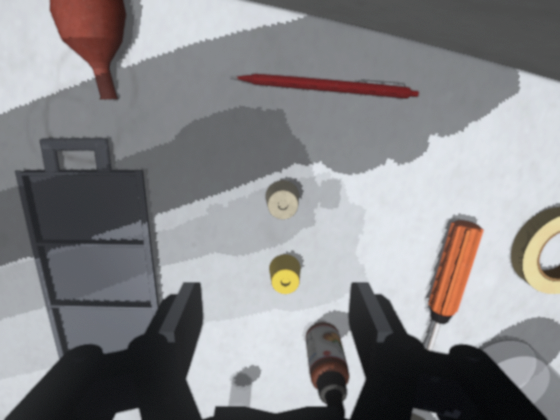

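```bash
cat > obj.py <<'E'
from h import *
import sys
np.set_printoptions(precision=4,suppress=True)
def crop(n,x0,y0,x1,y1,f,out):
    c=load(n); cv2.imwrite(out,cv2.resize(cv2.convertScaleAbs(c["image"][y0:y1,x0:x1,::-1],alpha=1.6),None,fx=f,fy=f,interpolation=cv2.INTER_NEAREST))
E
python3 - <<'E'
from obj import *
crop("w1",250,170,320,300,5,"pics/c1.png")
crop("w1",0,120,200,370,3,"pics/c1b.png")
c=load("w1"); print(proj(c,[[.6028,.3326,.026],[.6028,.3326,0]],c["W"]), onz(c,[[283,205]],.026,c["W"]))
E
```

```text
[[275.8229 207.4491]
 [275.7881 198.2778]] [[0.6079 0.3357 0.026 ]]
```

View pics/c1.png

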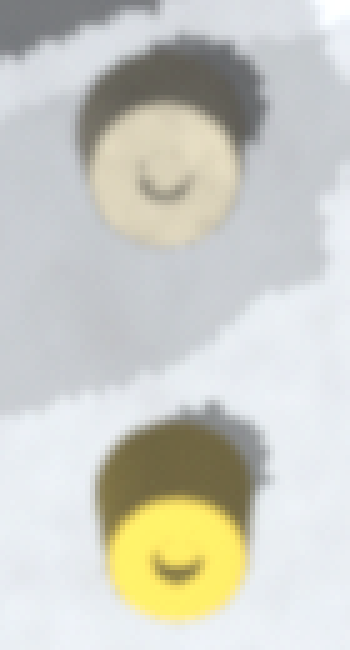

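View pics/c1b.png

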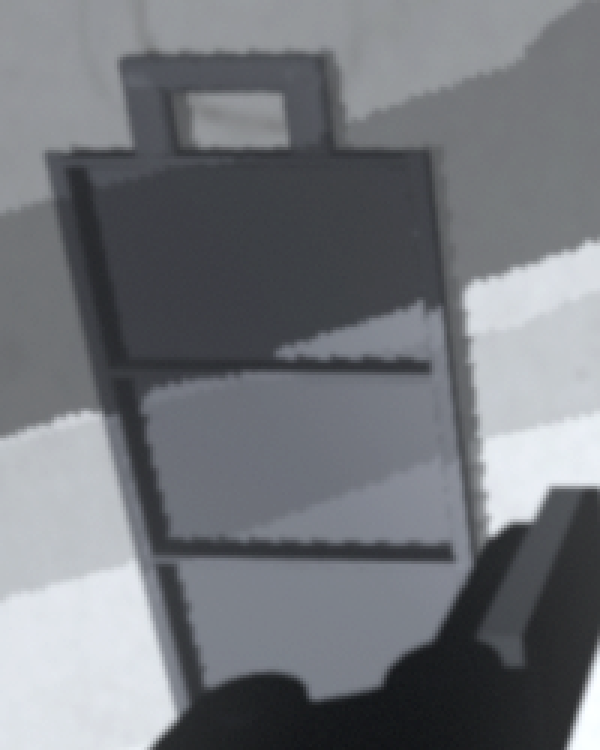

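```bash
python3 - <<'E'
from obj import *
c=load("w1")
P=onz(c,[[16,170.7],[145.5,169.5]],.012,c["W"]); print(P,np.linalg.norm(P[0]-P[1]))
d=P[1]-P[0]; print(np.degrees(np.arctan2(d[1],d[0])))
u=d[:2]/np.linalg.norm(d[:2]); y=np.array([-u[1],u[0]])
m=P.mean(0)[:2]; print("centre",m-y*.096,"bay tab",m-y*.033)
# left wall outer line
L=onz(c,[[16,170.7],[60,357.]],.012,c["W"]);e=L[0]-L[1];print("left edge ang",np.degrees(np.arctan2(e[1],e[0])))
E
```

```text
[[0.3885 0.315  0.012 ]
 [0.4951 0.3377 0.012 ]] 0.1089315892107288
12.042405007546202
centre [0.4618 0.2325] bay tab [0.4487 0.2941]
left edge ang 101.60957857755601
```

Request:
{"method": "jog_arm", "body": {"deltas": [{"x":5.5,"y":4.5,"z":-40,"twist":0,"fingers":0.75},{"x":5.5,"y":4.5,"z":-80,"twist":0,"fingers":0.75},{"x":5.5,"y":4.5,"z":-120,"twist":0,"fingers":0.75},{"x":5.5,"y":4.5,"z":-150,"twist":0,"fingers":0.75},{"x":5.5,"y":4.5,"z":-150,"twist":0,"fingers":0.75},{"x":5.5,"y":4.5,"z":-150,"twist":0,"fingers":0.75}], "grip_force": 30}}

```text
time: 3.0
ee_pos: [0.6083, 0.3347, 0.0223]
tcp_rot: [140.1, 90.0, 62.0]
wrist_force: [0.3, 0.3, 0.1]
opening: 0.0639
```

```bash
python3 look.py w2
```

```text
3.0 [0.6083 0.3347 0.0223] yaw-roll 281.86394861398344 open 0.06391035958692103
```

View pics/w2.png

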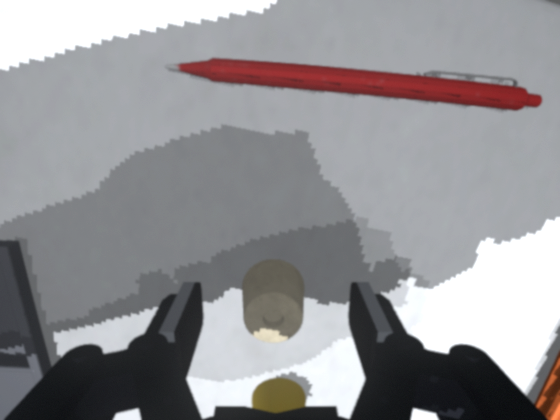

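Request:
{"method": "jog_arm", "body": {"deltas": [{"x":0,"y":0,"z":-2,"twist":0,"fingers":0},{"x":0,"y":0,"z":-2,"twist":0,"fingers":0},{"x":0,"y":0,"z":-2,"twist":0,"fingers":0},{"x":0,"y":0,"z":-2,"twist":0,"fingers":0},{"x":0,"y":0,"z":-2,"twist":0,"fingers":0},{"x":0,"y":0,"z":-2,"twist":0,"fingers":0},{"x":0,"y":0,"z":-2,"twist":0,"fingers":0}], "grip_force": 30}}

```text
time: 3.75
ee_pos: [0.6099, 0.3357, 0.0235]
tcp_rot: [108.0, 89.7, 29.9]
wrist_force: [-0.0, -0.3, 7.3]
opening: 0.0246
```

Request:
{"method": "jog_arm", "body": {"deltas": [{"x":0,"y":0,"z":40,"twist":0,"fingers":0},{"x":0,"y":0,"z":80,"twist":0,"fingers":0},{"x":-40,"y":-10,"z":110,"twist":0,"fingers":0},{"x":-80,"y":-20,"z":120,"twist":0,"fingers":0},{"x":-120,"y":-30,"z":120,"twist":0,"fingers":0},{"x":-161,"y":-42,"z":120,"twist":0,"fingers":0},{"x":-161,"y":-42,"z":120,"twist":0,"fingers":0},{"x":-161,"y":-42,"z":120,"twist":0,"fingers":0},{"x":-161,"y":-42,"z":120,"twist":0,"fingers":0}]}}

```text
time: 4.65
ee_pos: [0.4497, 0.2941, 0.1442]
tcp_rot: [108.6, 89.6, 30.5]
wrist_force: [0.1, 0.4, -0.5]
opening: 0.0248
```

```bash
python3 look.py w3
```

```text
4.65 [0.4497 0.2941 0.1442] yaw-roll 281.8747867703642 open 0.0248450546380155
```

View pics/w3.png

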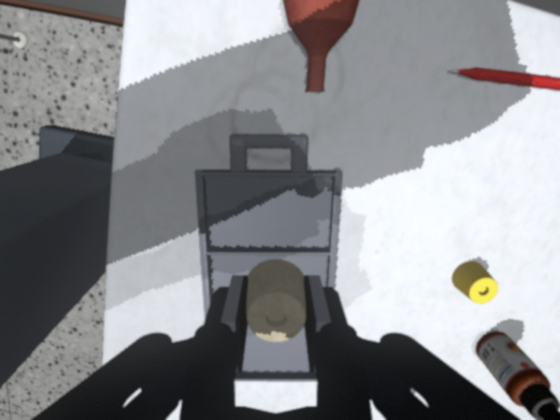

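```bash
python3 - <<'E'
from obj import *
c=load("w3")
P=onz(c,[[196.5,171],[341,170]],.012,c["W"]); print(P,np.linalg.norm(P[0]-P[1]))
d=P[1]-P[0]; print(np.degrees(np.arctan2(d[1],d[0])))
u=d[:2]/np.linalg.norm(d[:2]); y=np.array([-u[1],u[0]])
m=P.mean(0)[:2]; print("centre",m-y*.096,"bays",m-y*.033,m-y*.096,m-y*.159)
Q=onz(c,[[270,248]],.012,c["W"]); print("divider",Q, (m-Q[0][:2])@y)
E
```

```text
[[0.3881 0.3148 0.012 ]
 [0.4905 0.3371 0.012 ]] 0.10471818917846071
12.272373220546248
centre [0.4597 0.2321] bays [0.4463 0.2937] [0.4597 0.2321] [0.4731 0.1706]
divider [[0.4525 0.2663 0.012 ]] 0.06108118462279406
```

Request:
{"method": "jog_arm", "body": {"deltas": [{"x":-3,"y":-1,"z":-40,"twist":0,"fingers":0},{"x":-3,"y":-1,"z":-80,"twist":0,"fingers":0},{"x":-3,"y":-1,"z":-105,"twist":0,"fingers":0},{"x":-3,"y":-1,"z":-113,"twist":0,"fingers":0},{"x":-3,"y":-1,"z":-117,"twist":0,"fingers":0},{"x":-3,"y":-1,"z":-117,"twist":0,"fingers":0}]}}

```text
time: 5.3
ee_pos: [0.4476, 0.2934, 0.0278]
tcp_rot: [108.3, 89.6, 30.1]
wrist_force: [0.1, 0.5, 0.8]
opening: 0.0248
```

Request:
{"method": "jog_arm", "body": {"deltas": [{"x":0,"y":0,"z":-1,"twist":0,"fingers":0},{"x":0,"y":0,"z":-1,"twist":0,"fingers":0.5},{"x":0,"y":0,"z":-1,"twist":0,"fingers":0.5},{"x":0,"y":0,"z":-1,"twist":0,"fingers":0.5},{"x":0,"y":0,"z":5,"twist":0,"fingers":0.5},{"x":0,"y":0,"z":50,"twist":0,"fingers":0.5},{"x":0,"y":0,"z":100,"twist":0,"fingers":0.6},{"x":0,"y":0,"z":140,"twist":0,"fingers":0.6},{"x":0,"y":0,"z":142,"twist":0,"fingers":0.6}]}}

```text
time: 6.2
ee_pos: [0.4493, 0.2946, 0.1765]
tcp_rot: [110.1, 89.1, 32.0]
wrist_force: [0.7, -1.2, 0.3]
opening: 0.0509
```

```bash
python3 look.py w4
```

```text
6.2 [0.4493 0.2946 0.1765] yaw-roll 281.85125153145316 open 0.05092228309144674
```

View pics/w4.png

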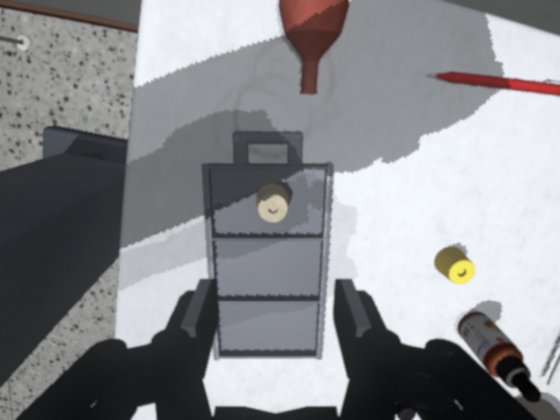

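```bash
python3 - <<'E'
from obj import *
c=load("w4")
P=onz(c,[[203.5,165],[333,164.5],[219,357],[320,356.5],[268,236],[268,298]],.012,c["W"]); print(P,[np.linalg.norm(P[a]-P[b]) for a,b in((0,1),(2,3),(0,2),(1,3))])
print("centre",P[:4].mean(0)); d=(P[0]+P[1]-P[2]-P[3]);print(np.degrees(np.arctan2(d[1],d[0])))
E
```

```text
[[0.3886 0.3143 0.012 ]
 [0.4914 0.3362 0.012 ]
 [0.4305 0.1288 0.012 ]
 [0.5284 0.1488 0.012 ]
 [0.4522 0.2644 0.012 ]
 [0.4645 0.2042 0.012 ]] [np.float64(0.10505096183332394), np.float64(0.09989456197482945), np.float64(0.19023048863314065), np.float64(0.1909809517314549)]
centre [0.4597 0.232  0.012 ]
101.94025772700147
```

Request:
{"method": "jog_arm", "body": {"deltas": [{"x":40,"y":-16,"z":40,"twist":0,"fingers":0.8},{"x":85,"y":-34,"z":45,"twist":0,"fingers":0.8},{"x":130,"y":-52,"z":45,"twist":0,"fingers":0.8},{"x":175,"y":-70,"z":45,"twist":0,"fingers":0.8},{"x":225,"y":-91,"z":45,"twist":0,"fingers":0.8},{"x":225,"y":-91,"z":45,"twist":0,"fingers":0.8},{"x":225,"y":-91,"z":45,"twist":0,"fingers":0.8},{"x":225,"y":-91,"z":45,"twist":0,"fingers":0.8}]}}

```text
time: 7.05
ee_pos: [0.6729, 0.2036, 0.2182]
tcp_rot: [112.8, 89.3, 34.6]
wrist_force: [-0.7, 0.9, 0.2]
opening: 0.0684
```

```bash
python3 look.py w5
```

```text
7.05 [0.6729 0.2036 0.2182] yaw-roll 281.86432081260773 open 0.0683855788463117
```

View pics/w5.png

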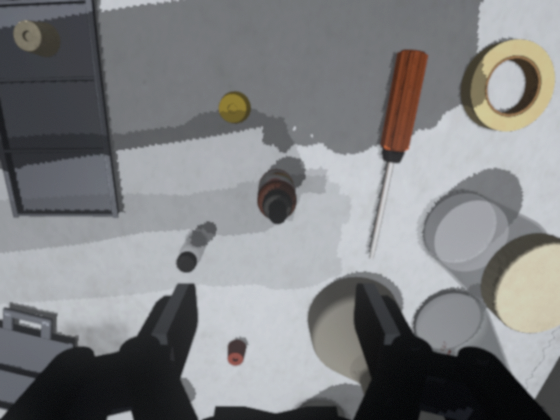

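```bash
python3 - <<'E'
from obj import *
crop("w5",165,160,315,290,5,"pics/c5.png")
E
```

```text
(no output)
```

View pics/c5.png

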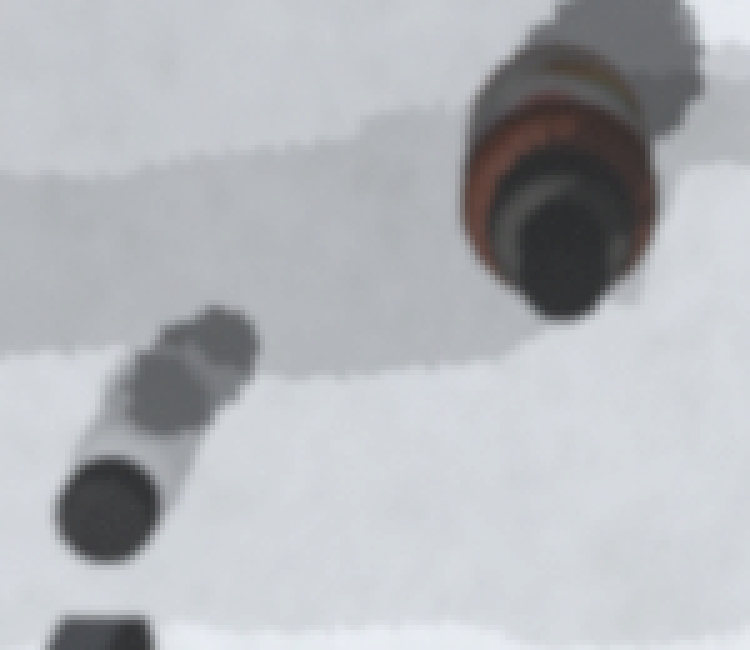

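```bash
python3 - <<'E'
from obj import *
c=load("w5");W=c["W"]
print(onz(c,[[278,204]],.077,W),onz(c,[[277.2,198.6]],.062,W),"vial",onz(c,[[186.6,262]],.057,W),"red",onz(c,[[236,356]],.022,W))
E
```

```text
[[0.6757 0.2098 0.077 ]] [[0.6753 0.2098 0.062 ]] vial [[0.6099 0.1358 0.057 ]] red [[0.6715 0.0152 0.022 ]]
```

Request:
{"method": "jog_arm", "body": {"deltas": [{"x":2.5,"y":6,"z":-10,"twist":0,"fingers":0.8},{"x":2.5,"y":6,"z":-50,"twist":0,"fingers":0.8},{"x":2.5,"y":6,"z":-90,"twist":0,"fingers":0.8},{"x":2.5,"y":6,"z":-130,"twist":0,"fingers":0.8},{"x":2.5,"y":6,"z":-163,"twist":0,"fingers":0.8},{"x":2.5,"y":6,"z":-163,"twist":0,"fingers":0.8},{"x":2.5,"y":6,"z":-163,"twist":0,"fingers":0.8}]}}

```text
time: 7.8
ee_pos: [0.6744, 0.2108, 0.0568]
tcp_rot: [111.7, 89.3, 33.6]
wrist_force: [0.6, 0.0, 0.9]
opening: 0.0686
```

```bash
python3 look.py w6
```

```text
7.8 [0.6744 0.2108 0.0568] yaw-roll 281.9647852572364 open 0.0685995811909447
```

View pics/w6.png

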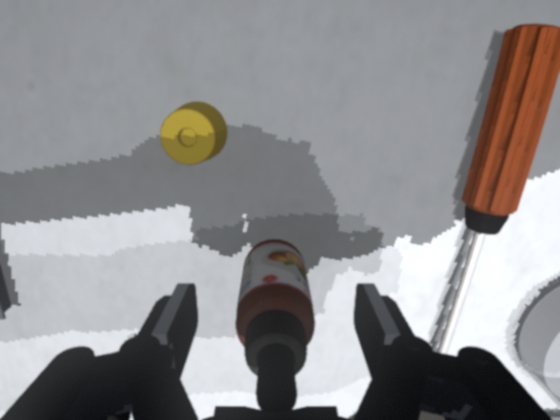

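Request:
{"method": "jog_arm", "body": {"deltas": [{"x":0,"y":0,"z":-2,"twist":0,"fingers":0},{"x":0,"y":0,"z":-2,"twist":0,"fingers":0},{"x":0,"y":0,"z":-2,"twist":0,"fingers":0},{"x":0,"y":0,"z":-2,"twist":0,"fingers":0},{"x":0,"y":0,"z":-2,"twist":0,"fingers":0},{"x":0,"y":0,"z":-2,"twist":0,"fingers":0},{"x":0,"y":0,"z":-2,"twist":0,"fingers":0}], "grip_force": 35}}

```text
time: 8.55
ee_pos: [0.6761, 0.2111, 0.0585]
tcp_rot: [107.3, 89.0, 29.2]
wrist_force: [-1.6, -0.4, 6.9]
opening: 0.031
```

Request:
{"method": "jog_arm", "body": {"deltas": [{"x":0,"y":0,"z":30,"twist":0,"fingers":0},{"x":0,"y":0,"z":65,"twist":0,"fingers":0},{"x":-40,"y":4,"z":70,"twist":0,"fingers":0},{"x":-85,"y":8,"z":70,"twist":0,"fingers":0},{"x":-130,"y":13,"z":70,"twist":0,"fingers":0},{"x":-175,"y":18,"z":70,"twist":0,"fingers":0},{"x":-216,"y":21,"z":70,"twist":0,"fingers":0},{"x":-216,"y":21,"z":70,"twist":0,"fingers":0},{"x":-216,"y":21,"z":70,"twist":0,"fingers":0},{"x":-216,"y":21,"z":70,"twist":0,"fingers":0}]}}

```text
time: 9.55
ee_pos: [0.4611, 0.2322, 0.1291]
tcp_rot: [106.8, 88.9, 28.8]
wrist_force: [0.4, -0.0, -0.3]
opening: 0.0312
```

```bash
python3 look.py w7
```

```text
9.55 [0.4611 0.2322 0.1291] yaw-roll 281.9294919413674 open 0.031183600455248685
```

View pics/w7.png

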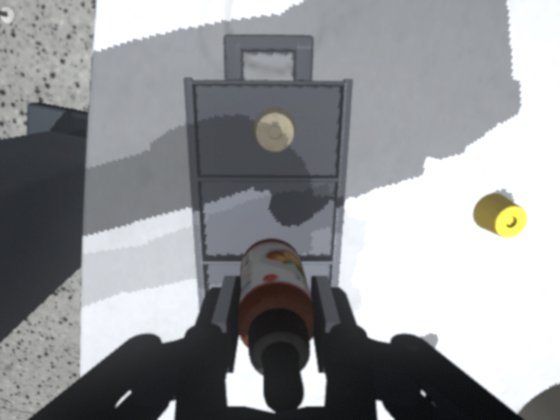

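Request:
{"method": "jog_arm", "body": {"deltas": [{"x":-1,"y":0,"z":-35,"twist":0,"fingers":0},{"x":-1,"y":0,"z":-58,"twist":0,"fingers":0},{"x":-1,"y":0,"z":-64,"twist":0,"fingers":0},{"x":-1,"y":0,"z":-67,"twist":0,"fingers":0},{"x":-1,"y":0,"z":-67,"twist":0,"fingers":0},{"x":-1,"y":0,"z":-67,"twist":0,"fingers":0}]}}

```text
time: 10.2
ee_pos: [0.461, 0.2324, 0.0629]
tcp_rot: [106.7, 88.8, 28.6]
wrist_force: [0.4, -0.3, -0.1]
opening: 0.0309
```

Request:
{"method": "jog_arm", "body": {"deltas": [{"x":0,"y":0,"z":-1,"twist":0,"fingers":0},{"x":0,"y":0,"z":-2,"twist":0,"fingers":0},{"x":0,"y":0,"z":-2,"twist":0,"fingers":0}]}}

```text
time: 10.5
ee_pos: [0.4614, 0.2326, 0.0615]
tcp_rot: [106.4, 88.8, 28.3]
wrist_force: [-0.0, 1.1, 1.4]
opening: 0.031
```

Request:
{"method": "jog_arm", "body": {"deltas": [{"x":0,"y":0,"z":-1,"twist":0,"fingers":0},{"x":0,"y":0,"z":-1.5,"twist":0,"fingers":0},{"x":0,"y":0,"z":-1.5,"twist":0,"fingers":0}]}}

```text
time: 10.8
ee_pos: [0.4615, 0.2328, 0.0613]
tcp_rot: [107.0, 88.7, 28.9]
wrist_force: [-3.9, -1.5, 11.0]
opening: 0.0312
```

Request:
{"method": "jog_arm", "body": {"deltas": [{"x":0,"y":0,"z":0.5,"twist":0,"fingers":0.6},{"x":0,"y":0,"z":0.5,"twist":0,"fingers":0.6},{"x":0,"y":0,"z":0.5,"twist":0,"fingers":0.6},{"x":0,"y":0,"z":2,"twist":0,"fingers":0.6},{"x":0,"y":0,"z":30,"twist":0,"fingers":0.6},{"x":0,"y":0,"z":75,"twist":0,"fingers":0.6},{"x":0,"y":0,"z":120,"twist":0,"fingers":0.6},{"x":0,"y":0,"z":150,"twist":0,"fingers":0.6},{"x":0,"y":0,"z":150,"twist":0,"fingers":0.6}]}}

```text
time: 11.7
ee_pos: [0.4629, 0.2335, 0.2161]
tcp_rot: [106.5, 88.3, 28.4]
wrist_force: [-0.2, -0.6, -0.1]
opening: 0.0514
```

```bash
python3 look.py w8
```

```text
11.7 [0.4629 0.2335 0.2161] yaw-roll 281.90803347694634 open 0.05139335743552701
```

View pics/w8.png

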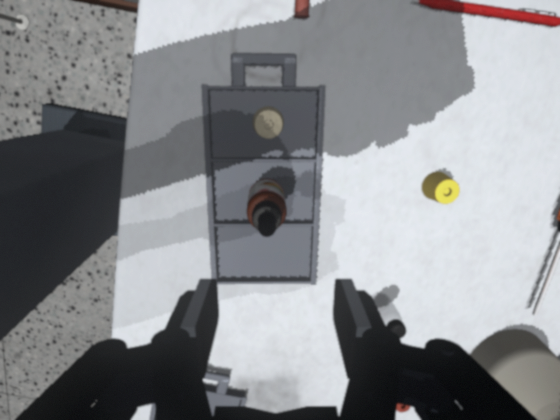

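Request:
{"method": "jog_arm", "body": {"deltas": [{"x":22,"y":-41,"z":0,"twist":0,"fingers":0.8},{"x":44,"y":-82,"z":0,"twist":0,"fingers":0.8},{"x":66,"y":-123,"z":0,"twist":0,"fingers":0.8},{"x":88,"y":-164,"z":0,"twist":0,"fingers":0.8},{"x":110,"y":-205,"z":0,"twist":0,"fingers":0.8},{"x":132,"y":-246,"z":0,"twist":0,"fingers":0.8},{"x":154,"y":-287,"z":0,"twist":0,"fingers":0.8},{"x":176,"y":-328,"z":-5,"twist":0,"fingers":0.8},{"x":190,"y":-360,"z":-10,"twist":0,"fingers":0.8},{"x":190,"y":-360,"z":-10,"twist":0,"fingers":0.8}]}}

```text
time: 12.75
ee_pos: [0.6526, -0.1307, 0.1993]
tcp_rot: [112.4, 88.7, 34.1]
wrist_force: [-0.5, 0.6, -0.4]
opening: 0.0682
```

```bash
python3 look.py w9
```

```text
12.75 [ 0.6526 -0.1307  0.1993] yaw-roll 281.68450392245677 open 0.06824552521180582
```

View pics/w9.png

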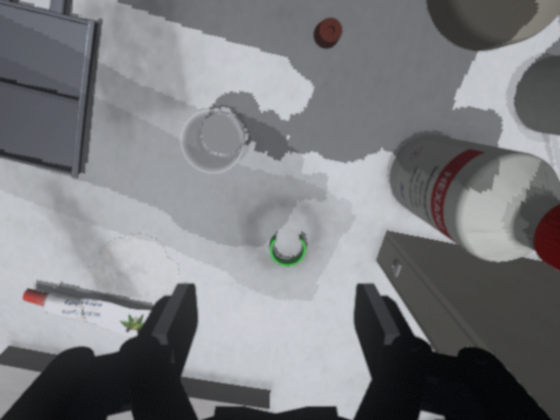

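```bash
python3 - <<'E'
from obj import *
crop("w9",250,210,330,280,8,"pics/c9.png")
c=load("w9");W=c["W"]
hsv=cv2.cvtColor(c["image"],cv2.COLOR_RGB2HSV); m=((hsv[...,1]>90)&(hsv[...,0]>45)&(hsv[...,0]<80)).astype(np.uint8)
m[:200]=0;m[290:]=0;m[:,:240]=0;m[:,330:]=0
ys,xs=np.nonzero(m);P=onz(c,np.c_[xs,ys],.0065,W)[:,:2]
r=cv2.minAreaRect((P*1000).astype(np.float32));print(r,P.mean(0))
r=cv2.minAreaRect(np.c_[xs,ys].astype(np.float32));print(r)
print("wall,bottle base",onz(c,[[380,270],[385,235],[400,160]],0,W))
E
```

```text
((680.1297607421875, -183.20738220214844), (33.83464050292969, 28.38963508605957), 11.254561424255371) [ 0.6808 -0.1869]
((287.5, 251.5), (27.0, 35.0), 90.0)
wall,bottle base [[ 0.7776 -0.1876  0.    ]
 [ 0.7711 -0.1501  0.    ]
 [ 0.7629 -0.0766  0.    ]]
```

View pics/c9.png

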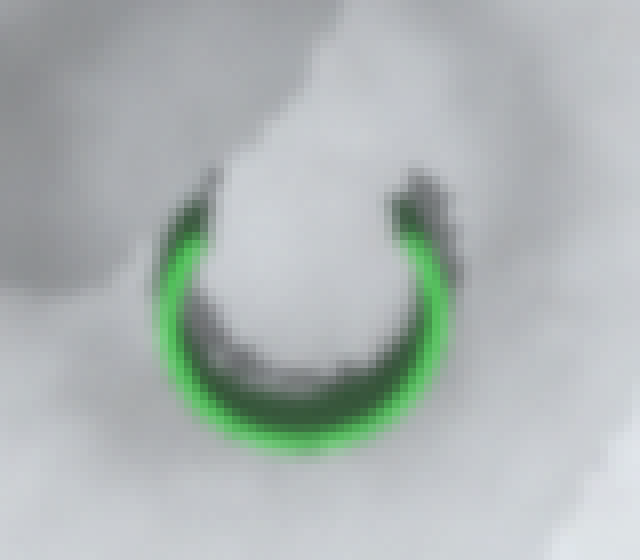

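```bash
python3 - <<'E'
from workcell import bot
print(bot.get_obs()["q"])
E
```

```text
[-11.56154193  19.60946543  21.88815711  91.34899052   0.98225286
  66.70365631]
```

```bash
python3 - <<'E'
from obj import *
c=load("w9");W=c["W"]
p=onz(c,[[288,266]],.013,W)[0]; print(p, p[:2]+.014*np.array([np.cos(np.radians(101.25)),np.sin(np.radians(101.25))]))
print(onz(c,[[270,250],[306,250]],.013,W))
E
```

```text
[ 0.6828 -0.195   0.013 ] [ 0.6801 -0.1812]
[[ 0.6626 -0.182   0.013 ]
 [ 0.6959 -0.1754  0.013 ]]
```

Request:
{"method": "jog_arm", "body": {"deltas": [{"x":5,"y":-10,"z":0,"twist":8,"fingers":0.8},{"x":10,"y":-20,"z":0,"twist":16,"fingers":0.8},{"x":15,"y":-30,"z":0,"twist":24,"fingers":0.8},{"x":20,"y":-40,"z":0,"twist":32,"fingers":0.8},{"x":25,"y":-50,"z":0,"twist":40,"fingers":0.8},{"x":27,"y":-51,"z":-10,"twist":48,"fingers":0.8},{"x":27,"y":-51,"z":-20,"twist":56,"fingers":0.8},{"x":27,"y":-51,"z":-30,"twist":64,"fingers":0.8},{"x":27,"y":-51,"z":-40,"twist":72,"fingers":0.8},{"x":27,"y":-51,"z":-40,"twist":80,"fingers":0.8}]}}

```text
time: 13.8
ee_pos: [0.6781, -0.1781, 0.1579]
tcp_rot: [118.9, 88.5, 121.1]
wrist_force: [-0.3, 0.2, -0.7]
opening: 0.0685
```

Request:
{"method": "jog_arm", "body": {"deltas": [{"x":0,"y":0,"z":0,"twist":8,"fingers":0.8},{"x":0,"y":0,"z":0,"twist":9.5,"fingers":0.8},{"x":0,"y":0,"z":0,"twist":9.5,"fingers":0.8},{"x":0,"y":0,"z":0,"twist":9.5,"fingers":0.8}]}}

```text
time: 14.2
ee_pos: [0.678, -0.1776, 0.1579]
tcp_rot: [118.8, 88.5, 130.3]
wrist_force: [-0.6, -0.1, -0.8]
opening: 0.0684
```

```bash
python3 look.py w10
```

```text
14.2 [ 0.678  -0.1776  0.1579] yaw-roll 11.487324867166734 open 0.06836388983255542
```

View pics/w10.png

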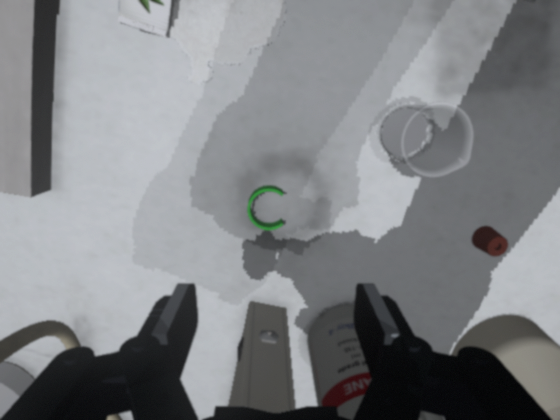

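```bash
python3 - <<'E'
from obj import *
crop("w10",235,175,305,240,8,"pics/c10.png")
c=load("w10");W=c["W"]
hsv=cv2.cvtColor(c["image"],cv2.COLOR_RGB2HSV); m=((hsv[...,1]>90)&(hsv[...,0]>45)&(hsv[...,0]<80)).astype(np.uint8)
m[:175]=0;m[240:]=0;m[:,:240]=0;m[:,310:]=0
ys,xs=np.nonzero(m)
for z in(0.0065,.013):
    P=onz(c,np.c_[xs,ys],z,W)[:,:2];r=cv2.minAreaRect((P*1000).astype(np.float32));print(r)
print(xs.min(),xs.max(),ys.min(),ys.max())
print("wall front",onz(c,[[250,303],[287,310]],0,W))
E
```

```text
((680.0440063476562, -181.1537322998047), (36.992794036865234, 27.499759674072266), 11.917367935180664)
((678.0941162109375, -181.5044403076172), (36.128910064697266, 26.85757827758789), 11.917409896850586)
248 282 186 230
wall front [[ 0.7722 -0.1769  0.    ]
 [ 0.7731 -0.1425  0.    ]]
```

View pics/c10.png

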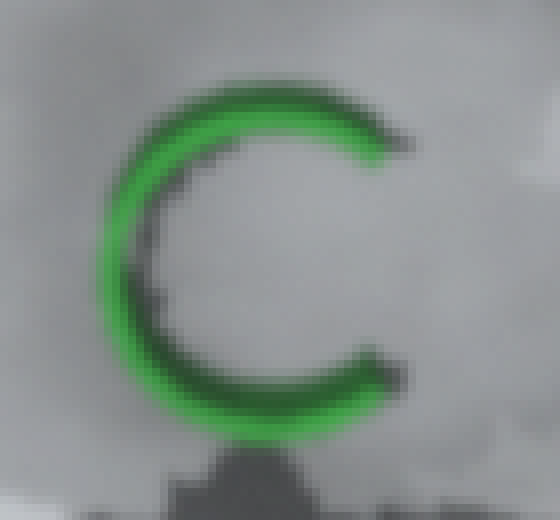

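Request:
{"method": "jog_arm", "body": {"deltas": [{"x":2,"y":-4,"z":-10,"twist":0,"fingers":0.8},{"x":2,"y":-4,"z":-50,"twist":0,"fingers":0.8},{"x":2,"y":-4,"z":-90,"twist":0,"fingers":0.8},{"x":2,"y":-4,"z":-125,"twist":0,"fingers":0.8},{"x":2,"y":-4,"z":-138,"twist":0,"fingers":0.8},{"x":2,"y":-4,"z":-139,"twist":0,"fingers":0.8},{"x":2,"y":-4,"z":-139,"twist":0,"fingers":0.8}]}}

```text
time: 14.95
ee_pos: [0.6807, -0.1821, 0.0204]
tcp_rot: [116.6, 88.6, 128.1]
wrist_force: [0.5, -0.2, 0.7]
opening: 0.0681
```

```bash
python3 look.py w11
```

```text
14.95 [ 0.6807 -0.1821  0.0204] yaw-roll 11.482029715416502 open 0.06806073817984709
```

View pics/w11.png

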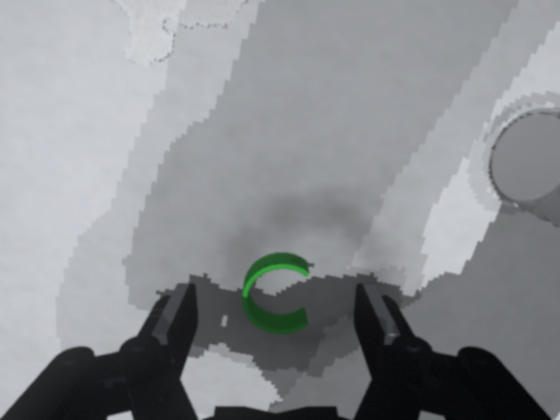

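Clip is centred between the fingers at (277,293). Close.

Request:
{"method": "jog_arm", "body": {"deltas": [{"x":0,"y":0,"z":0,"twist":0,"fingers":0},{"x":0,"y":0,"z":0,"twist":0,"fingers":0},{"x":0,"y":0,"z":0,"twist":0,"fingers":0},{"x":0,"y":0,"z":0,"twist":0,"fingers":0},{"x":0,"y":0,"z":0,"twist":0,"fingers":0},{"x":0,"y":0,"z":0,"twist":0,"fingers":0},{"x":0,"y":0,"z":0,"twist":0,"fingers":0}], "grip_force": 25}}

```text
time: 15.7
ee_pos: [0.6818, -0.1822, 0.0227]
tcp_rot: [111.0, 88.7, 122.5]
wrist_force: [-0.9, 0.7, 5.4]
opening: 0.0271
```

Request:
{"method": "jog_arm", "body": {"deltas": [{"x":0,"y":0,"z":30,"twist":0,"fingers":0},{"x":-5,"y":5,"z":70,"twist":0,"fingers":0},{"x":-20,"y":20,"z":110,"twist":-8,"fingers":0},{"x":-30,"y":40,"z":120,"twist":-16,"fingers":0},{"x":-40,"y":80,"z":120,"twist":-24,"fingers":0},{"x":-55,"y":120,"z":120,"twist":-32,"fingers":0},{"x":-80,"y":160,"z":120,"twist":-40,"fingers":0},{"x":-105,"y":200,"z":120,"twist":-48,"fingers":0},{"x":-130,"y":240,"z":120,"twist":-56,"fingers":0},{"x":-150,"y":280,"z":120,"twist":-64,"fingers":0}]}}

```text
time: 16.7
ee_pos: [0.5304, 0.0991, 0.1432]
tcp_rot: [109.7, 88.7, 56.8]
wrist_force: [1.0, 1.5, 0.5]
opening: 0.0271
```

```bash
python3 look.py w12
```

```text
16.7 [0.5304 0.0991 0.1432] yaw-roll 307.15187642982414 open 0.027076330938737698
```

View pics/w12.png

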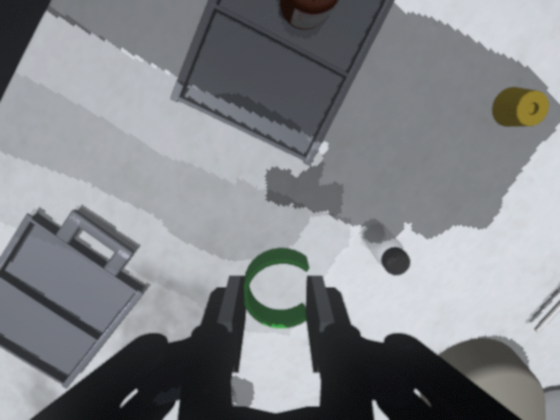

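Request:
{"method": "jog_arm", "body": {"deltas": [{"x":-15,"y":20,"z":0,"twist":-8,"fingers":0},{"x":-35,"y":45,"z":0,"twist":-16,"fingers":0},{"x":-56.5,"y":66,"z":0,"twist":-24,"fingers":0},{"x":-56.5,"y":66,"z":0,"twist":-25.2,"fingers":0},{"x":-56.5,"y":66,"z":0,"twist":-25.2,"fingers":0},{"x":-56.5,"y":66,"z":0,"twist":-25.2,"fingers":0}]}}

```text
time: 17.35
ee_pos: [0.4722, 0.1693, 0.1437]
tcp_rot: [114.6, 88.6, 36.0]
wrist_force: [0.1, 0.2, -0.1]
opening: 0.0272
```

```bash
python3 look.py w13
```

```text
17.35 [0.4722 0.1693 0.1437] yaw-roll 281.33840276307683 open 0.027243708769889734
```

View pics/w13.png

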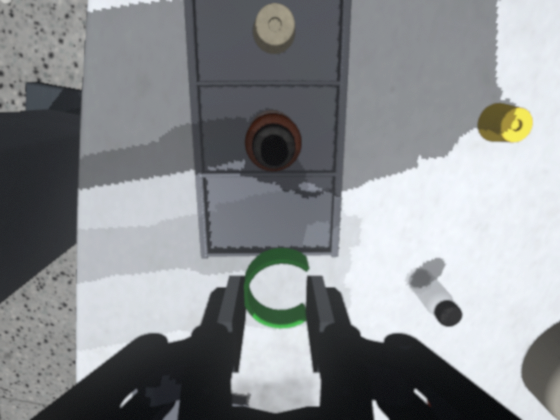

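Request:
{"method": "jog_arm", "body": {"deltas": [{"x":1,"y":-4,"z":-30,"twist":0.5,"fingers":0},{"x":1,"y":-4,"z":-60,"twist":0.5,"fingers":0},{"x":1,"y":-4,"z":-80,"twist":0.5,"fingers":0},{"x":1,"y":-4,"z":-80,"twist":0.5,"fingers":0},{"x":1,"y":-4,"z":-80,"twist":0.5,"fingers":0}]}}

```text
time: 17.9
ee_pos: [0.4737, 0.1646, 0.0639]
tcp_rot: [115.1, 88.6, 36.9]
wrist_force: [0.3, 0.3, 0.8]
opening: 0.0271
```

```bash
python3 look.py w14; python3 - <<'E'
from workcell import viewer
import cv2
for n in("side","top"):
    im=viewer.camera(n)["image"][:,:,::-1]; im=im[80:300,80:360]if n=="side" else im[150:360,80:360]
    cv2.imwrite(f"pics/{n}14.png",cv2.convertScaleAbs(cv2.resize(im,None,fx=2.5,fy=2.5),alpha=1.4))
E
```

```text
17.9 [0.4737 0.1646 0.0639] yaw-roll 281.7744469636856 open 0.0271348593964856
```

View pics/w14.png

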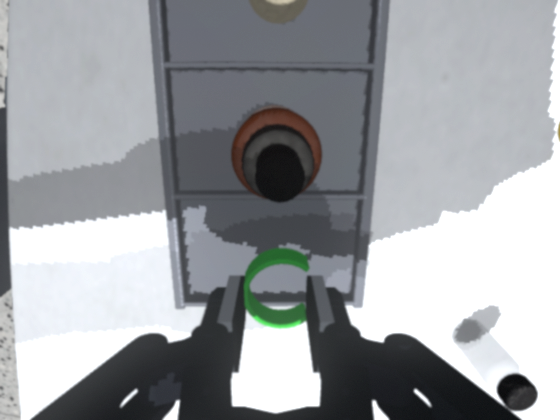

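View pics/side14.png

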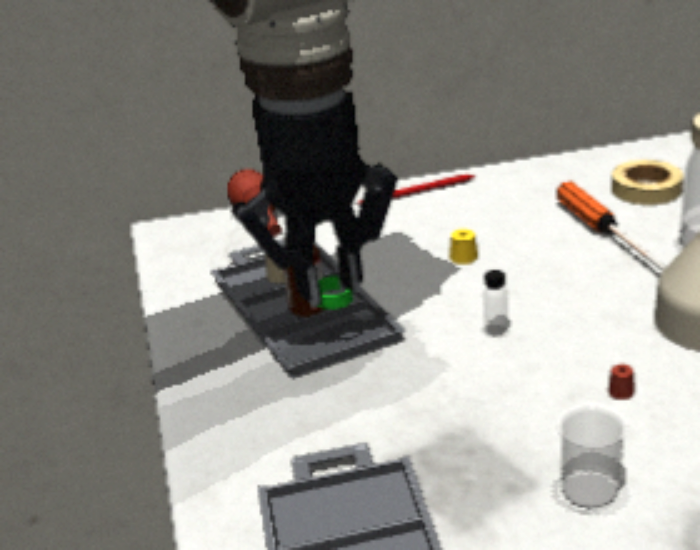

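Request:
{"method": "jog_arm", "body": {"deltas": [{"x":0,"y":0,"z":-15,"twist":0,"fingers":0},{"x":0,"y":0,"z":-28,"twist":0,"fingers":0},{"x":0,"y":0,"z":-35,"twist":0,"fingers":0},{"x":0,"y":0,"z":-37,"twist":0,"fingers":0},{"x":0,"y":0,"z":-38,"twist":0,"fingers":0},{"x":0,"y":0,"z":-38,"twist":0,"fingers":0}]}}

```text
time: 18.65
ee_pos: [0.4743, 0.1653, 0.0271]
tcp_rot: [113.4, 88.5, 35.2]
wrist_force: [0.7, -0.1, -0.4]
opening: 0.0273
```

Request:
{"method": "jog_arm", "body": {"deltas": [{"x":0,"y":0,"z":-1.5,"twist":0,"fingers":0},{"x":0,"y":0,"z":-1.5,"twist":0,"fingers":0},{"x":0,"y":0,"z":-1.5,"twist":0,"fingers":0}]}}

```text
time: 18.95
ee_pos: [0.4744, 0.1653, 0.0259]
tcp_rot: [113.2, 88.5, 35.0]
wrist_force: [0.3, 0.1, 0.5]
opening: 0.0272
```

Request:
{"method": "jog_arm", "body": {"deltas": [{"x":0,"y":0,"z":-0.5,"twist":0,"fingers":0.55},{"x":0,"y":0,"z":-0.5,"twist":0,"fingers":0.55},{"x":0,"y":0,"z":0,"twist":0,"fingers":0.55},{"x":0,"y":0,"z":2,"twist":0,"fingers":0.55},{"x":0,"y":0,"z":30,"twist":0,"fingers":0.55},{"x":0,"y":0,"z":75,"twist":0,"fingers":0.55},{"x":0,"y":0,"z":120,"twist":0,"fingers":0.55},{"x":0,"y":0,"z":150,"twist":0,"fingers":0.55},{"x":0,"y":0,"z":150,"twist":0,"fingers":0.55}]}}

```text
time: 19.85
ee_pos: [0.4761, 0.1659, 0.1809]
tcp_rot: [109.8, 88.1, 31.5]
wrist_force: [-0.4, -0.1, -0.5]
opening: 0.0471
```

```bash
python3 look.py w15
```

```text
19.85 [0.4761 0.1659 0.1809] yaw-roll 281.7953621294192 open 0.04706593325819494
```

View pics/w15.png

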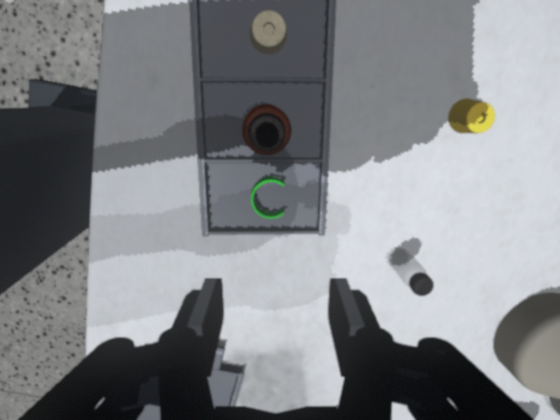

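Request:
{"method": "jog_arm", "body": {"deltas": [{"x":40,"y":-10,"z":10,"twist":-8,"fingers":0.65},{"x":80,"y":-20,"z":10,"twist":-15,"fingers":0.65},{"x":120,"y":-28,"z":10,"twist":-15,"fingers":0.65},{"x":134,"y":-30,"z":10,"twist":-15,"fingers":0.65},{"x":134,"y":-30,"z":10,"twist":-15,"fingers":0.65},{"x":134,"y":-30,"z":10,"twist":-15,"fingers":0.65}]}}

```text
time: 20.5
ee_pos: [0.6087, 0.1355, 0.1868]
tcp_rot: [111.7, 88.4, 18.5]
wrist_force: [-0.5, 0.1, -0.5]
opening: 0.0557
```

```bash
python3 look.py w16; python3 - <<'E'
from obj import *
crop("w16",220,150,340,270,5,"pics/c16.png")
E
```

```text
20.5 [0.6087 0.1355 0.1868] yaw-roll 266.7825615179217 open 0.05570583223029014
```

View pics/w16.png

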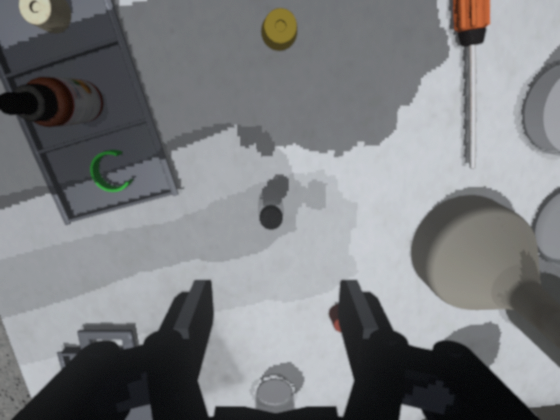

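View pics/c16.png

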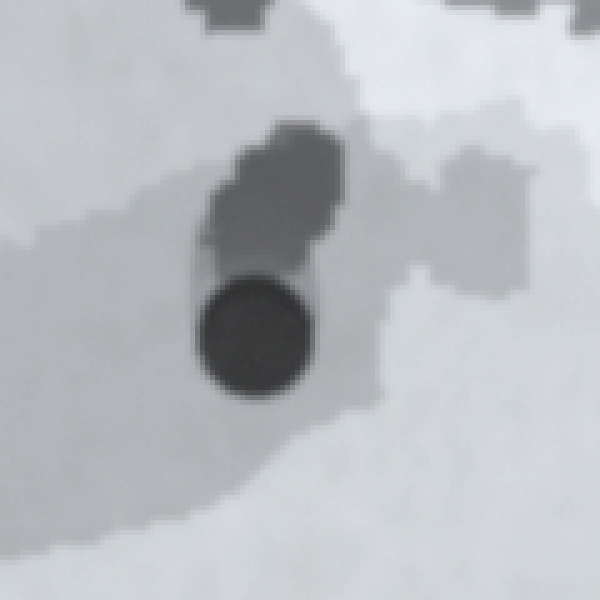

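```bash
python3 - <<'E'
from obj import *
c=load("w16");W=c["W"]; print(onz(c,[[271,216.8]],.057,W))
E
```

```text
[[0.6089 0.1353 0.057 ]]
```

Request:
{"method": "jog_arm", "body": {"deltas": [{"x":0,"y":0,"z":-40,"twist":0,"fingers":0.65},{"x":0,"y":0,"z":-80,"twist":0,"fingers":0.65},{"x":0,"y":0,"z":-120,"twist":0,"fingers":0.65},{"x":0,"y":0,"z":-150,"twist":0,"fingers":0.65},{"x":0,"y":0,"z":-159,"twist":0,"fingers":0.65},{"x":0,"y":0,"z":-159,"twist":0,"fingers":0.65}]}}

```text
time: 21.15
ee_pos: [0.6072, 0.1359, 0.0279]
tcp_rot: [112.0, 88.4, 18.9]
wrist_force: [0.5, 0.1, 0.2]
opening: 0.0556
```

```bash
python3 look.py w17
```

```text
21.15 [0.6072 0.1359 0.0279] yaw-roll 266.8385615525991 open 0.055595078188517645
```

View pics/w17.png

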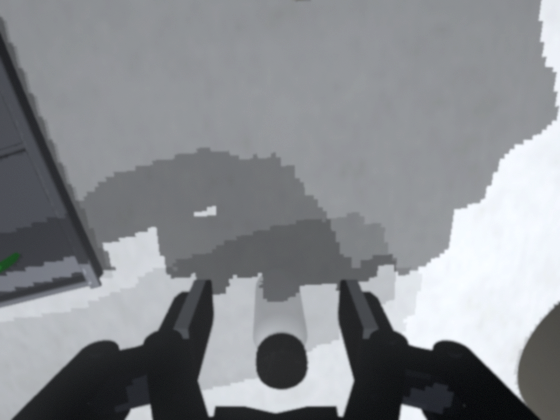

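Request:
{"method": "jog_arm", "body": {"deltas": [{"x":1.5,"y":0,"z":0,"twist":0,"fingers":0.5},{"x":1.5,"y":0,"z":0,"twist":0,"fingers":0},{"x":1.5,"y":0,"z":0,"twist":0,"fingers":0},{"x":1.5,"y":0,"z":0,"twist":0,"fingers":0},{"x":1.5,"y":0,"z":0,"twist":0,"fingers":0},{"x":1.5,"y":0,"z":0,"twist":0,"fingers":0},{"x":1.5,"y":0,"z":0,"twist":0,"fingers":0}], "grip_force": 25}}

```text
time: 21.9
ee_pos: [0.6107, 0.1363, 0.0315]
tcp_rot: [111.3, 88.1, 18.1]
wrist_force: [-0.8, -0.2, 7.4]
opening: 0.0202
```

Request:
{"method": "jog_arm", "body": {"deltas": [{"x":0,"y":0,"z":35,"twist":0,"fingers":0},{"x":0,"y":0,"z":80,"twist":0,"fingers":0},{"x":-25,"y":-25,"z":110,"twist":0,"fingers":0},{"x":-58,"y":-60,"z":110,"twist":0,"fingers":0},{"x":-90,"y":-93,"z":110,"twist":0,"fingers":0},{"x":-122,"y":-126,"z":110,"twist":0,"fingers":0},{"x":-154,"y":-158,"z":110,"twist":0,"fingers":0},{"x":-176,"y":-181,"z":110,"twist":0,"fingers":0},{"x":-176,"y":-181,"z":110,"twist":0,"fingers":0},{"x":-176,"y":-181,"z":110,"twist":0,"fingers":0}]}}

```text
time: 22.9
ee_pos: [0.435, -0.0451, 0.1425]
tcp_rot: [110.1, 88.0, 16.9]
wrist_force: [0.0, -0.3, -1.0]
opening: 0.0197
```

```bash
python3 look.py w18
```

```text
22.9 [ 0.435  -0.0451  0.1425] yaw-roll 266.7441675071726 open 0.01968687203443203
```

View pics/w18.png

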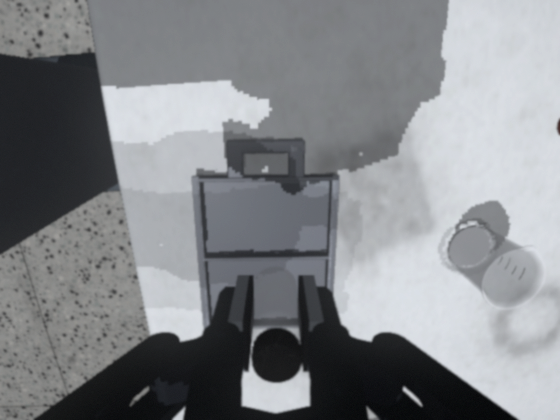

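```bash
python3 - <<'E'
from obj import *
c=load("w18")
P=onz(c,[[193,177],[338.5,175],[268,256]],.012,c["W"]); print(P,np.linalg.norm(P[0]-P[1]))
d=P[1]-P[0]; print(np.degrees(np.arctan2(d[1],d[0])))
u=d[:2]/np.linalg.norm(d[:2]); y=np.array([-u[1],u[0]])
m=P[:2].mean(0)[:2]; print("bays",m-y*.033,m-y*.096, (m-P[2][:2])@y)
E
```

```text
[[ 0.3817 -0.0116  0.012 ]
 [ 0.4869 -0.0167  0.012 ]
 [ 0.4318 -0.0773  0.012 ]] 0.1053097259499097
-2.7846371998967165
bays [ 0.4327 -0.0471] [ 0.4296 -0.11  ] 0.06320142724072725
```

Request:
{"method": "jog_arm", "body": {"deltas": [{"x":-2,"y":-2,"z":-40,"twist":0,"fingers":0},{"x":-2,"y":-2,"z":-80,"twist":0,"fingers":0},{"x":-2,"y":-2,"z":-100,"twist":0,"fingers":0},{"x":-2,"y":-2,"z":-106,"twist":0,"fingers":0},{"x":-2,"y":-2,"z":-107,"twist":0,"fingers":0},{"x":-2,"y":-2,"z":-107,"twist":0,"fingers":0}]}}

```text
time: 23.55
ee_pos: [0.4342, -0.0461, 0.0359]
tcp_rot: [110.2, 88.0, 17.0]
wrist_force: [0.1, 0.1, -0.3]
opening: 0.0199
```

Request:
{"method": "jog_arm", "body": {"deltas": [{"x":0,"y":0,"z":-0.5,"twist":0,"fingers":0},{"x":0,"y":0,"z":-1,"twist":0,"fingers":0},{"x":0,"y":0,"z":-1,"twist":0,"fingers":0}]}}

```text
time: 23.85
ee_pos: [0.4345, -0.0461, 0.0352]
tcp_rot: [109.8, 88.0, 16.7]
wrist_force: [0.6, -0.6, 0.6]
opening: 0.0197
```

Request:
{"method": "jog_arm", "body": {"deltas": [{"x":0,"y":0,"z":-1,"twist":0,"fingers":0},{"x":0,"y":0,"z":-1.5,"twist":0,"fingers":0},{"x":0,"y":0,"z":-1.5,"twist":0,"fingers":0}]}}

```text
time: 24.15
ee_pos: [0.4347, -0.0461, 0.0345]
tcp_rot: [109.4, 87.9, 16.3]
wrist_force: [-3.1, 1.0, 7.2]
opening: 0.0201
```

Contact felt (7 N). Release and back straight off.

Request:
{"method": "jog_arm", "body": {"deltas": [{"x":0,"y":0,"z":0.5,"twist":0,"fingers":0.5},{"x":0,"y":0,"z":0.5,"twist":0,"fingers":0.5},{"x":0,"y":0,"z":1,"twist":0,"fingers":0.5},{"x":0,"y":0,"z":2,"twist":0,"fingers":0.5},{"x":0,"y":0,"z":30,"twist":0,"fingers":0.5},{"x":0,"y":0,"z":75,"twist":0,"fingers":0.5},{"x":0,"y":0,"z":120,"twist":0,"fingers":0.55},{"x":0,"y":0,"z":145,"twist":0,"fingers":0.55},{"x":0,"y":0,"z":145,"twist":0,"fingers":0.55}]}}

```text
time: 25.05
ee_pos: [0.4362, -0.0463, 0.1834]
tcp_rot: [106.2, 87.6, 13.1]
wrist_force: [-0.2, -0.3, 0.1]
opening: 0.0468
```

```bash
python3 look.py w19
```

```text
25.05 [ 0.4362 -0.0463  0.1834] yaw-roll 266.86802319813216 open 0.046833962685021116
```

View pics/w19.png

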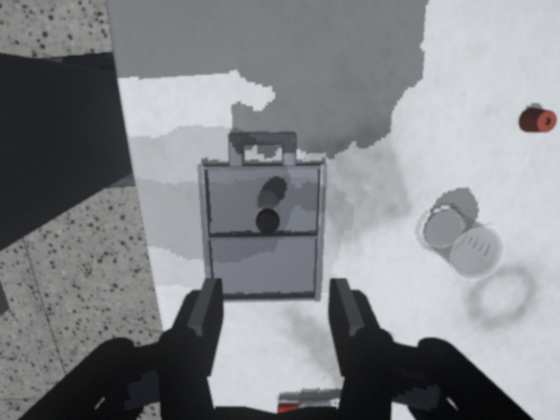

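Request:
{"method": "jog_arm", "body": {"deltas": [{"x":47,"y":12,"z":0,"twist":0,"fingers":0.65},{"x":94,"y":24,"z":0,"twist":0,"fingers":0.65},{"x":141,"y":36,"z":0,"twist":0,"fingers":0.65},{"x":188,"y":48,"z":0,"twist":0,"fingers":0.65},{"x":235,"y":61,"z":0,"twist":0,"fingers":0.65},{"x":235,"y":61,"z":0,"twist":0,"fingers":0.65},{"x":235,"y":61,"z":0,"twist":0,"fingers":0.65},{"x":235,"y":61,"z":0,"twist":0,"fingers":0.65}]}}

```text
time: 25.9
ee_pos: [0.6696, 0.0146, 0.1805]
tcp_rot: [108.0, 87.9, 14.8]
wrist_force: [-0.4, -0.9, 0.3]
opening: 0.0552
```

```bash
python3 look.py w20; python3 - <<'E'
from obj import *
crop("w20",220,150,340,270,5,"pics/c20.png")
E
```

```text
25.9 [0.6696 0.0146 0.1805] yaw-roll 266.85854553532096 open 0.05523246870167037
```

View pics/w20.png

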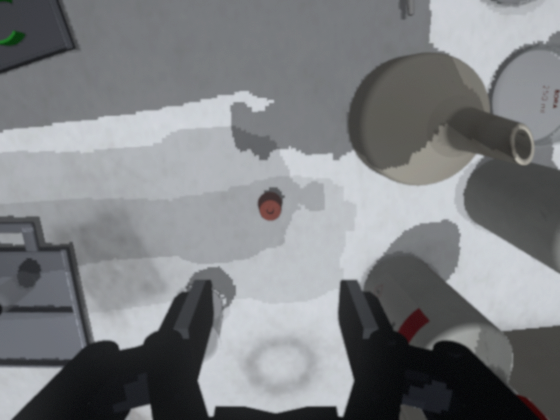

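View pics/c20.png

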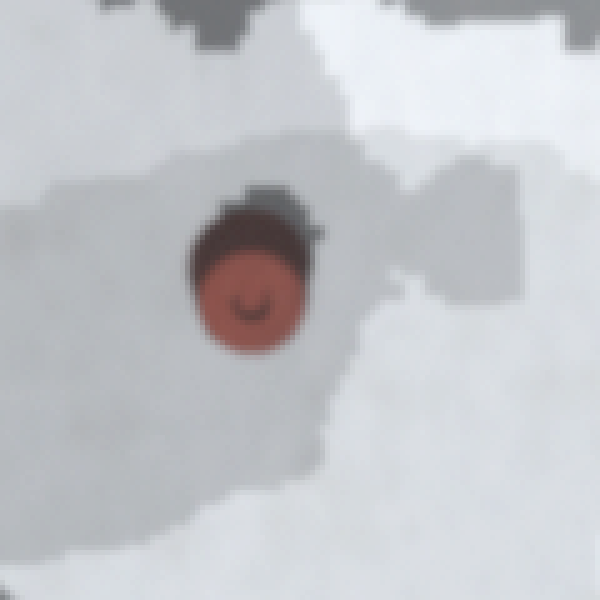

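```bash
python3 - <<'E'
from obj import *
c=load("w20");W=c["W"]; print(onz(c,[[270.4,210.2]],.022,W), onz(c,[[350,120],[375,265],[420,182]],0,W))
E
```

```text
[[0.6711 0.0107 0.022 ]] [[ 0.7419  0.0781  0.    ]
 [ 0.7676 -0.0571  0.    ]
 [ 0.8055  0.0215  0.    ]]
```

Request:
{"method": "jog_arm", "body": {"deltas": [{"x":2.5,"y":-4,"z":-40,"twist":0,"fingers":0.65},{"x":2.5,"y":-4,"z":-80,"twist":0,"fingers":0.65},{"x":2.5,"y":-4,"z":-120,"twist":0,"fingers":0.65},{"x":2.5,"y":-4,"z":-150,"twist":0,"fingers":0.65},{"x":2.5,"y":-4,"z":-160,"twist":0,"fingers":0.65},{"x":2.5,"y":-4,"z":-160,"twist":0,"fingers":0.65}]}}

```text
time: 26.55
ee_pos: [0.6709, 0.0102, 0.0216]
tcp_rot: [107.8, 87.8, 14.7]
wrist_force: [-0.4, 0.3, 0.1]
opening: 0.0556
```

```bash
python3 look.py w21
```

```text
26.55 [0.6709 0.0102 0.0216] yaw-roll 266.82496728675665 open 0.05563473582210685
```

View pics/w21.png

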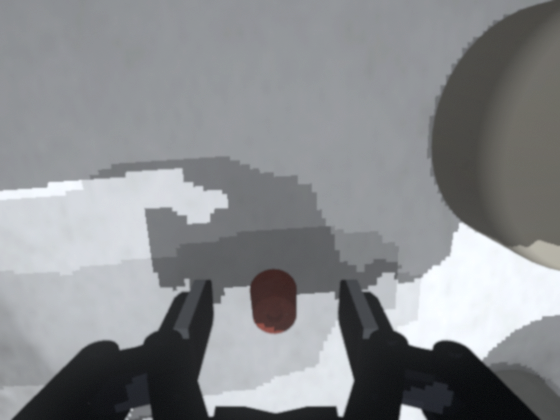

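Request:
{"method": "jog_arm", "body": {"deltas": [{"x":0,"y":0,"z":-1,"twist":0,"fingers":0},{"x":0,"y":0,"z":-1,"twist":0,"fingers":0},{"x":0,"y":0,"z":-1,"twist":0,"fingers":0},{"x":0,"y":0,"z":-1,"twist":0,"fingers":0},{"x":0,"y":0,"z":-1,"twist":0,"fingers":0},{"x":0,"y":0,"z":-1,"twist":0,"fingers":0},{"x":0,"y":0,"z":-1,"twist":0,"fingers":0}], "grip_force": 30}}

```text
time: 27.3
ee_pos: [0.6732, 0.0102, 0.0245]
tcp_rot: [106.0, 87.5, 12.8]
wrist_force: [-1.1, 0.1, 7.3]
opening: 0.0178
```

Request:
{"method": "jog_arm", "body": {"deltas": [{"x":0,"y":0,"z":35,"twist":0,"fingers":0},{"x":0,"y":0,"z":80,"twist":0,"fingers":0},{"x":-30,"y":-15,"z":115,"twist":0,"fingers":0},{"x":-70,"y":-35,"z":120,"twist":0,"fingers":0},{"x":-113,"y":-56,"z":120,"twist":0,"fingers":0},{"x":-156,"y":-77,"z":120,"twist":0,"fingers":0},{"x":-200,"y":-98,"z":120,"twist":0,"fingers":0},{"x":-244,"y":-120,"z":120,"twist":0,"fingers":0},{"x":-244,"y":-120,"z":120,"twist":0,"fingers":0},{"x":-244,"y":-120,"z":120,"twist":0,"fingers":0}]}}

```text
time: 28.3
ee_pos: [0.4291, -0.1103, 0.1457]
tcp_rot: [104.4, 87.4, 11.2]
wrist_force: [0.3, -0.1, -1.0]
opening: 0.0177
```

```bash
python3 look.py w22
```

```text
28.3 [ 0.4291 -0.1103  0.1457] yaw-roll 266.73799899216135 open 0.01765918538735939
```

View pics/w22.png

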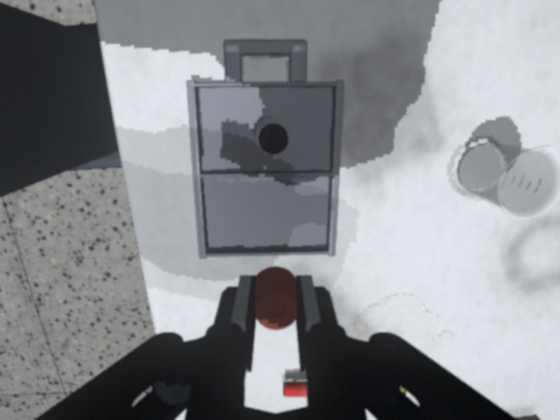

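Request:
{"method": "jog_arm", "body": {"deltas": [{"x":0,"y":0,"z":-40,"twist":0,"fingers":0},{"x":0,"y":0,"z":-80,"twist":0,"fingers":0},{"x":0,"y":0,"z":-108,"twist":0,"fingers":0},{"x":0,"y":0,"z":-116,"twist":0,"fingers":0},{"x":0,"y":0,"z":-117,"twist":0,"fingers":0},{"x":0,"y":0,"z":-117,"twist":0,"fingers":0}]}}

```text
time: 28.95
ee_pos: [0.4308, -0.1097, 0.0291]
tcp_rot: [104.6, 87.4, 11.4]
wrist_force: [0.0, 0.6, -0.4]
opening: 0.0179
```

Request:
{"method": "jog_arm", "body": {"deltas": [{"x":0,"y":0,"z":-0.5,"twist":0,"fingers":0},{"x":0,"y":0,"z":-1,"twist":0,"fingers":0},{"x":0,"y":0,"z":-1,"twist":0,"fingers":0}]}}

```text
time: 29.25
ee_pos: [0.4311, -0.1097, 0.0284]
tcp_rot: [104.3, 87.3, 11.2]
wrist_force: [-1.0, -0.0, -0.1]
opening: 0.0175
```

Request:
{"method": "jog_arm", "body": {"deltas": [{"x":0,"y":0,"z":-1,"twist":0,"fingers":0},{"x":0,"y":0,"z":-1.5,"twist":0,"fingers":0},{"x":0,"y":0,"z":-1.5,"twist":0,"fingers":0}]}}

```text
time: 29.55
ee_pos: [0.4313, -0.1098, 0.0274]
tcp_rot: [104.0, 87.3, 10.9]
wrist_force: [-1.6, 0.5, 4.5]
opening: 0.0178
```

Request:
{"method": "jog_arm", "body": {"deltas": [{"x":0,"y":0,"z":0.5,"twist":0,"fingers":0.5},{"x":0,"y":0,"z":0.5,"twist":0,"fingers":0.5},{"x":0,"y":0,"z":1,"twist":0,"fingers":0.5},{"x":0,"y":0,"z":2,"twist":0,"fingers":0.5},{"x":0,"y":0,"z":30,"twist":0,"fingers":0.5},{"x":0,"y":0,"z":75,"twist":0,"fingers":0.5},{"x":0,"y":0,"z":120,"twist":0,"fingers":0.55},{"x":0,"y":-10,"z":165,"twist":0,"fingers":0.55},{"x":0,"y":-20,"z":180,"twist":0,"fingers":0.55},{"x":0,"y":-20,"z":180,"twist":0,"fingers":0.55}]}}

```text
time: 30.55
ee_pos: [0.4324, -0.1307, 0.2101]
tcp_rot: [101.5, 87.1, 8.3]
wrist_force: [-0.4, 0.6, -0.4]
opening: 0.0469
```

Request:
{"method": "jog_arm", "body": {"deltas": [{"x":-30,"y":-40,"z":0,"twist":0,"fingers":0.55},{"x":-60,"y":-80,"z":0,"twist":0,"fingers":0.55},{"x":-90,"y":-120,"z":0,"twist":0,"fingers":0.55},{"x":-110,"y":-150,"z":0,"twist":0,"fingers":0.55},{"x":-110,"y":-150,"z":0,"twist":0,"fingers":0.55},{"x":-110,"y":-150,"z":0,"twist":0,"fingers":0.55},{"x":-110,"y":-150,"z":0,"twist":0,"fingers":0.55}]}}

```text
time: 31.25
ee_pos: [0.3226, -0.2799, 0.2094]
tcp_rot: [102.7, 87.1, 9.6]
wrist_force: [-0.5, -0.6, 0.2]
opening: 0.0472
```

```bash
python3 look.py w23;  python3 - <<'E'
from workcell import viewer
import cv2,pickle
for n in("side","top"):
    c=viewer.camera(n);pickle.dump(c,open(n+"9.pkl","wb"));im=c["image"][:,:,::-1]; im=im[130:350,130:430]if n=="side" else im[130:350,130:430]
    cv2.imwrite(f"pics/{n}23.png",cv2.convertScaleAbs(cv2.resize(im,None,fx=2.6,fy=2.6,interpolation=cv2.INTER_CUBIC),alpha=1.4))
E
```

```text
31.25 [ 0.3226 -0.2799  0.2094] yaw-roll 266.84160214114746 open 0.04719713244421128
```

View pics/side23.png

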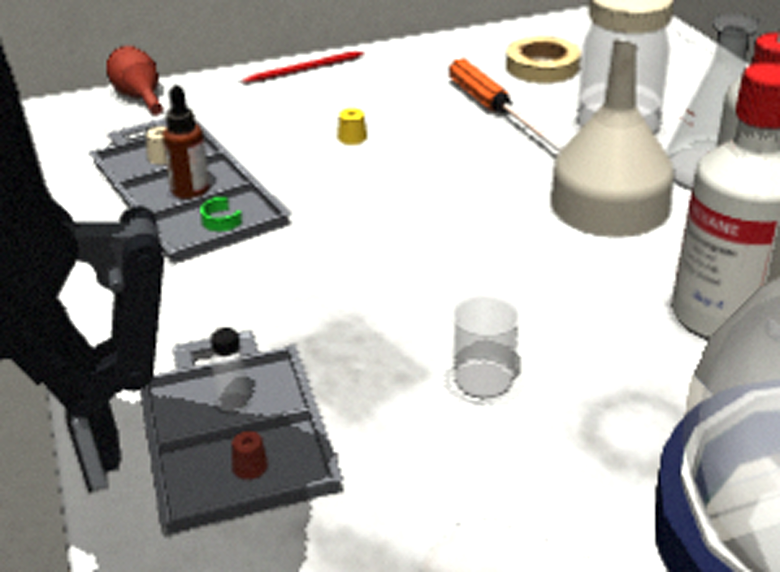

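View pics/top23.png

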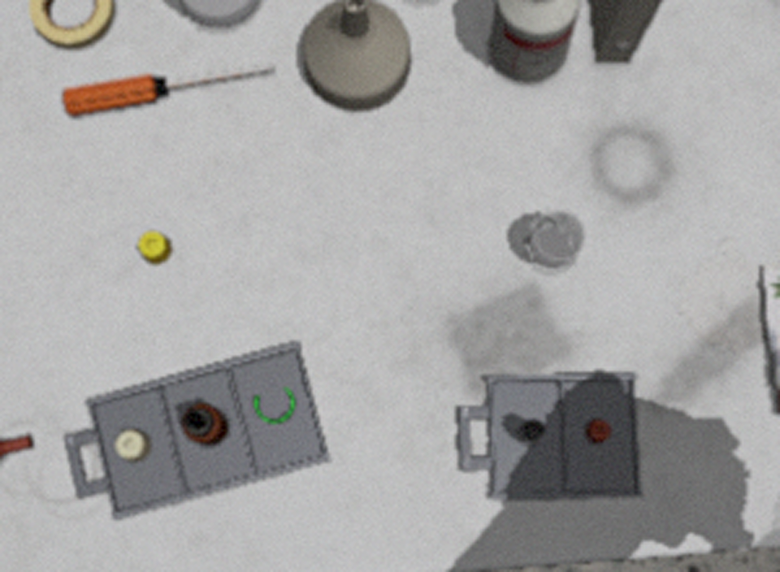

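```bash
python3 -c "
from workcell import ticket
print(ticket.job_done())"
```

```text
the job is handed in; nothing more can be done
None
```

Both kits are made up and the job was handed in at about 31 s of the 106 s allowed. I placed the parts in the order you listed them.

- **Evaporator kit:** the large cream stopper is in the bay next to the tab, the dropper bottle is in the middle, and the green clip is at the far end.
- **Sampling kit:** the vial is in the bay next to the tab and the small red stopper is in the other.

**Last checks:** the final top and side pictures show all five parts upright or lying flat inside their bays. The gripper is open and clear of everything. The beaker, the funnel and the yellow look-alike stopper appear to be where they started; I judged that by eye and did not measure it. The highest wrist force I read was about 11 N, when the dropper bottle touched its bay floor.

**Disagreements and drift:**
- The top camera placed parts 4–7 mm away from where the wrist camera did. I used the wrist camera for grasping and placing.
- The tool tilted gradually over the run, reaching about 3° by the end. It had no visible effect on the placed parts.
- The large stopper and the clip were let go without a clear contact reading, within about 1 mm of the floor. Both look settled in the pictures.

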